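# Hold a handle-drilling jig flush on a tilted drawer front

## Task

Pick the aluminium handle-drilling jig off the board offcut by its wooden grip and lay it on the oak drawer front clamped on the tilting stand: plate tilted flush with the sloped face, lip snug against the upper edge, centred across the width. Finish while still gripping it there, pressing it steadily onto the face with about 12 N so that a workmate can drill through it. Do not shift the stand's set angle or the other things on the bench.

Things in the scene. Friction and masses are not known exactly. Their poses are not given: they have to be found in the camera images.
- jig: Handle-drilling jig, loose, 0.26-0.40 kg: aluminium plate x -90 to 6, y -80 to 80, z 0 to 6 mm, with a lip down one long side (x 0 to 6, z -10 to 0). Beech grip bar on top: x -57 to -33, y -32 to 32, z 6 to 52; steel bushings 16 mm wide, 10 high at y +-64. Origin: inner corner of lip and plate underside, midway; x out through the lip, z up. Starts on the offcut, lip hanging over its far edge.
- jig_grip (a point): Where to grip the jig: middle of its beech bar, at jig x -45, y 0, z 32 mm (26 mm above the plate's top); axes as the jig's. Grip across the bar's 24 mm, closing along the jig's x.
- front (a point): Oak drawer front, 160 mm up the slope x 280 wide x 18 thick. Origin: middle of its face's upper edge; x up the slope in the face, y along that edge, z out of the face. When done the jig's origin and axes lie on these. The board behind ends 15 mm short of the upper edge. Clamps 30 mm high at the lower corners (x below -120, |y| 105 to 127 mm); side stays at |y| 155 to 190 rise 70 mm above the face.
- tilt (a joint): Slope of the drawer front's face from level, rad, 0.26 to 0.62, rising away from the robot. Clamped by knobs: rigid under hand pressure, slips if shoved with over about 100 N.
- stand: Plywood base of the tilting stand, 280 x 310 mm, fixed to the bench, facing the robot within 0.25 rad; origin at the centre of its underside. The board's hinge axis runs along y at stand x -115, z 32 mm; the front's origin lies 178 mm up the slope from it and 36 mm out, square to the slope.
- offcut: Bare chipboard offcut, 200 mm x 220 mm x 18 mm, loose, flat on the bench; the jig lies at its far (+x) side. Origin on the underside, 130 mm from its far edge and 70 mm from its near edge, midway across.
- pull: Steel bar pull handle, 188 mm long along its y, 34 mm high, lying on the offcut in front of the jig; origin at the centre underneath. Leave alone.
- drill: Cordless drill standing on its battery, 200 mm high, 250 mm long along its x with the bit; origin under the battery. Leave alone.
- glue: White glue bottle, 64 mm across, 190 mm high; origin under it. Leave alone.
- tape: Tape measure on edge, 78 x 42 x 72 mm; origin under it. Leave alone.
- driver: Screwdriver with black handle, 210 mm long along its x, lying on the near left of the bench; origin under its middle. Leave alone.
- square: Try square lying flat: 200 mm steel blade along x, 115 mm wooden stock along y; origin at its corner. Leave alone.
- template: Flat aluminium shelf-hole template 260 x 55 x 6 mm, no lip and no grip; origin under its middle. Leave alone.
- screws: Small open black bin of screws, 110 x 150 x 50 mm; origin under it. Leave alone.

How it is judged (in metres and radians):
On the way:
1. the jig is gripped and lifted clear of the offcut (distance between the grasp point and jig_grip below 0.03 m and contact force between the fingers and jig above 3 N and distance of jig from where it was at the start of the episode above 0.03 m and contact force between jig and offcut below 0.1 N and contact force between jig and stand below 0.1 N), for 0.2 s.
At the end, for the whole second after the job is handed in: Jig held by its bar (grasp point within 30 mm of the grip point), plate flush on the front (2 mm, 0.03 rad), lip within 3 mm of the upper edge, centred within 6 mm, square within 0.04 rad, pressed on with 6 to 40 N, still; front less than 6 mm from where it was set (x of jig in the frame of front between -0.003 and 0.003 m and y of jig in the frame of front between -0.006 and 0.006 m and z of jig in the frame of front between -0.002 and 0.002 m and angle between the z axis of jig and the z axis of front, either way round below 0.03 rad and angle between the x axis of jig and the x axis of front, either way round below 0.04 rad and contact force between jig and stand between 6 and 40 N and contact force between the fingers and jig above 3 N and distance between the grasp point and jig_grip below 0.03 m and linear speed of jig below 0.02 m/s and distance of front from where it was at the start of the episode below 0.006 m); the arm keeps its last pose, push and grip.
It fails at once if the stand is pushed out of its set angle (drawer front moved over 6 mm) (distance of front from where it was at the start of the episode above 0.006 m).
It fails at once if another thing on the bench is disturbed (moved over 40 mm) (distance of any of drill, pull, glue, tape, driver, square, template, screws from where it was at the start of the episode above 0.04 m).
It also fails if it takes over 51 s, if anything falls off the work surface, if the arm or the gripper's body presses on something with over 40 N, if the wrist force passes 120 N, or if a joint passes its speed limit or range.

## Robot

A 6-joint arm with a two-finger parallel gripper is mounted at the origin on the work surface. World frame = base frame: x ahead of the robot, y to its left, z up, the work surface at z = 0. Lengths are in m, angles in degrees, forces in N, time in s.
With the tool pointing down it reaches from about 0.3 to 0.75 m from the base axis. Payload 8.5 kg.
Tool frame: the origin (TCP) lies at the very end of the fingers, on their centre line; the grasp point (between the pads) lies grasp_offset behind it (grasp_offset is the distance from the TCP to the grasp point, in m); x points along the fingers, z is the direction in which the jaws open and shut, and the axes are right-handed (so a half turn about x gives the same grasp; the last joint's range is limited). The gripper opens to 85 mm and grips with 20 to 120 N. Pads are 22 mm wide; open, the fingers measure 114 mm over their backs; the gripper's body (76 mm by 85 mm) begins 54 mm behind the grasp point. The pads swing forward as they close: fully open they stand 13 mm farther back than shut.
Start: joints at [-89.628, 21.807, 74.336, -0, 83.858, -12.336], TCP at [0.121, -0.537, 0.231] pointing down, gripper open.
Joint ranges: [-178.18, 178.18], [-50.72, 133.34], [12.68, 142.11], [-81.47, 261.47], [9.98, 163.14], [-165.26, 165.26]. Speed limits (degrees/s): [136.94, 136.94, 180, 180, 180, 180].

## Interface

Orientations are given as a 3x3 rotation matrix whose columns are the frame's x, y, z axes.
In Python, from rig import observe, get_image, close_job, recognise, grasp_offset gives the robot as it stands.
- The arm moves only by the tool drive_tool, never from a script. Its argument "targets" is a list that holds one entry, the list of rows, each a list of 7 numbers: the shift along the tool's x, y, z in units of 50 mm (1.0 is 50 mm), then the turn, a rotation vector about the tool's x, y, z in rad, then the opening, from -1 (shut) to 1 (fully open), so that 0 is half open. A call has 1 to 5 rows; each row shifts and turns the commanded pose from where the row before left it, along the tool's axes as they then stand; what a row does not reach is not made up. A row lasts 1/10 s, in which the tool goes at most 50 mm and 8.59 degrees, less where a joint would pass 70% of its speed; a pose out of reach is approached as far as the arm can. A call is refused whole if a number of a shift passes 1 or a number of a turn 0.15, either way. A call with a gripper value outside its range is refused whole. The fingers move at their own pace and stop on an object; "force" is the grip in N (left out, the last holds). Time passes only in rows, so rows that do not move let the fingers close. It gives the time, the measured TCP pose, the force and the opening at its end, in the units of the state.
- observe(): the state, without advancing time (a new reading comes with each control period).
- get_image(name): name is "scene" or "top" or "wrist"; returns a dict with "image" (420x560x3 uint8, red, green, blue), "fx", "fy", "cx", "cy" (pixels), "k1" (the pictures are not rectified: a ray, as slopes to the right and down, at radius r is drawn at 1 + k1 r^2 times it, then the intrinsics apply), "rvec" (rotation vector, rad) and "tvec" (3), from world to camera coordinates, as OpenCV has them. Camera axes: x right, y down, z forward; pixel columns grow to the right and rows downward; lengths in m; the calibration is good to about 2 mm. A picture is of the moment at which its call begins. There is no depth.
- close_job(): hands the job in, once; it reports no verdict.
Trained networks look in a picture, given as the dict that the camera call returned (one of the last four; its "shot" number tells which), for a name from the list of things; names that differ only in an ending like _2 or _b are one class to them, and where a whole thing is asked for, a point or a joint stands for the part that bears it (a point fixed in the world has none). Each returns a list of dicts, best first, with "p" (0 to 1); they miss things now and then, are a little off and sometimes report something else, mostly with a low value. They report only what shows in the picture. A call takes as long as a camera call.
- recognise(label, picture): "at" ([column, row] as shares, 0 to 1, of the picture: columns of its width, rows of its height, amid what is visible of it).
The state is a dict: "time_s": time; "q": joint angles; "qvel": joint speeds; "joint_efforts": joint torques, N m; "position": TCP position; "tool_rot": TCP orientation; "ft_force": force on the tool from outside, world axes, zero at the start; "wrist_torque": the same for the moment, N m; "grip_width": finger opening in m.
Only numpy, scipy, OpenCV 4.12 (cv2) and the standard library are available. Lean on these libraries where they do the work, as an engineer would, in place of code of your own. Each camera call takes 0.05 s, during which the arm holds its last target.

## Working session

There is one attempt and no reset: what is moved stays moved. The work goes in short steps, Python scripts to look and compute and a tool call to move; the robot and the scene stay as the last step left them, time stands still between calls to the robot, and variables do not carry over. Pictures are saved under pics/ and viewed, and the job is handed in when it is done.

Besides the shell and the picture viewer there is one more tool, called as name(argument=value, ...), one argument or row to a line, values as JSON. drive_tool: Moves the arm, as the interface text tells. Its arguments: {"type":"object","properties":{"targets":{"type":"array"},"force":{"type":"number"}},"required":["targets"]}

```bash
ls; mkdir -p pics
python3 - <<'E'
from rig import *
import cv2, numpy as np, pickle
s=observe(); print(s); 
import rig; print(rig.grasp_offset if not callable(rig.grasp_offset) else rig.grasp_offset())
for n in ["scene","top","wrist"]:
    p=get_image(n); pickle.dump(p,open(f"{n}0.pkl","wb"))
    cv2.imwrite(f"pics/{n}0.png",p["image"][:,:,::-1])
    print(n,{k:v for k,v in p.items() if k!="image"})
    for l in ["jig","jig_grip","front","stand","offcut","tilt"]:
        try:
            r=recognise(l,p); print(l,[(np.round(np.array(x["at"])*[560,420],1).tolist(),round(x["p"],2)) for x in r[:3]])
        except Exception as e: print(l,e)
E
```

```text
pics
{'time_s': 0.0, 'q': array([-8.96281273e+01,  2.18412273e+01,  7.43832457e+01,  2.53308919e-03,
        8.38575081e+01, -1.23337309e+01]), 'qvel': array([ 0.01335231, -0.0068142 , -0.09517962,  0.09776836,  0.00095738,
        0.04020541]), 'joint_efforts': array([ 3.22360116e-03, -4.48461270e+01, -2.31281698e+01, -8.20816626e-05,
        4.76700530e-03, -1.77920803e-06]), 'position': array([ 0.12099427, -0.53624228,  0.23071843]), 'tool_rot': array([[ 3.46693397e-05,  9.75514079e-01,  2.19936991e-01],
       [ 1.43109494e-03,  2.19936717e-01, -9.75513092e-01],
       [-9.99998975e-01,  3.48571109e-04, -1.38842820e-03]]), 'ft_force': array([0.43517071, 0.02172501, 0.53488557]), 'wrist_torque': array([-0.02039842, -0.05507894,  0.00914572]), 'grip_width': 0.08571442817569197}
0.0187
scene {'fx': 483.8581854023044, 'fy': 483.8581854023044, 'cx': 279.8283247120536, 'cy': 209.0243622934032, 'k1': -0.11942445302197124, 'rvec': array([ 1.86483952,  1.88888738, -0.61711645]), 'tvec': array([ 0.01991025, -0.4082043 ,  1.96955892]), 'shot': 1}
jig [([349.9, 221.3], 0.61)]
jig_grip [([353
[... 270 characters left out ...]
 'cy': 207.65708078208357, 'k1': -0.07877292274915405, 'rvec': array([ 2.13386617, -2.14973275,  0.18382208]), 'tvec': array([-0.01651977,  0.52423474,  1.43645287]), 'shot': 2}
jig [([206.4, 198.3], 0.61)]
jig_grip [([207.3, 199.1], 0.71)]
front [([332.1, 224.3], 0.83)]
stand [([331.7, 218.8], 0.69)]
offcut [([163.8, 268.9], 0.73), ([215.1, 228.0], 0.6)]
tilt [([330.6, 225.2], 0.87)]
wrist {'fx': 371.3082986503481, 'fy': 371.3082986503481, 'cx': 281.15106123122195, 'cy': 202.4260156565108, 'k1': 0.03548537762085881, 'rvec': array([-2.26747798,  1.81304891,  0.26414281]), 'tvec': array([-0.55082137, -0.03748847,  0.37854543]), 'shot': 3}
jig []
jig_grip []
front []
stand []
offcut []
tilt []
```

View pics/scene0.png

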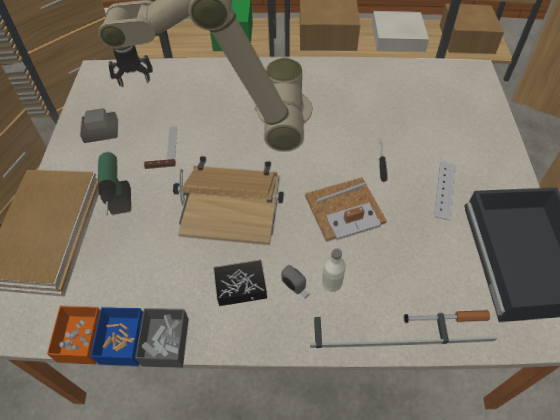

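View pics/top0.png

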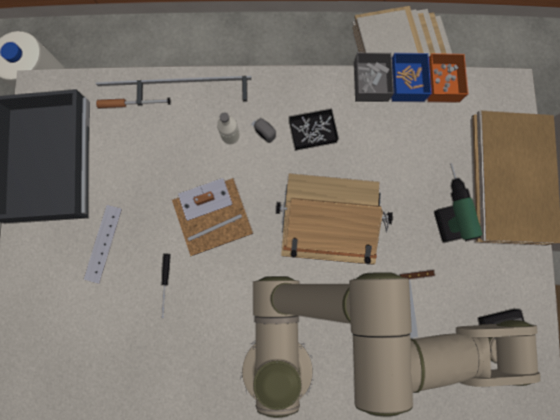

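Run:
```python
import cv2
def crop(n,x0,y0,x1,y1,s,o):
    im=cv2.imread(f"pics/{n}.png")[y0:y1,x0:x1]; im=cv2.resize(im,None,fx=s,fy=s,interpolation=cv2.INTER_CUBIC)
    cv2.imwrite(f"pics/{o}.png",im)
crop("top0",160,165,400,275,3.3,"t_crop")
crop("scene0",165,145,395,250,3.4,"s_crop")
```

```text
(no output)
```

View pics/t_crop.png

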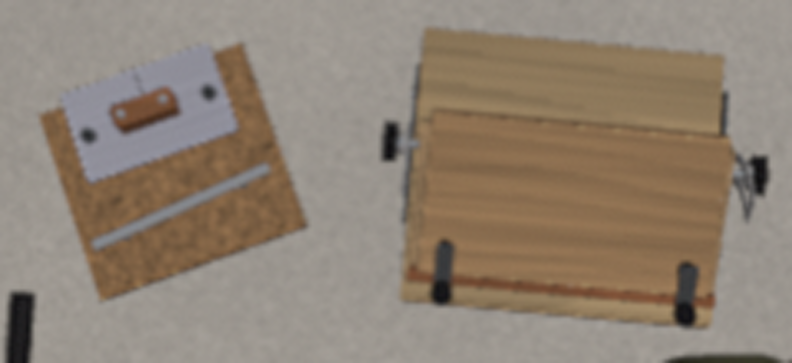

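View pics/s_crop.png

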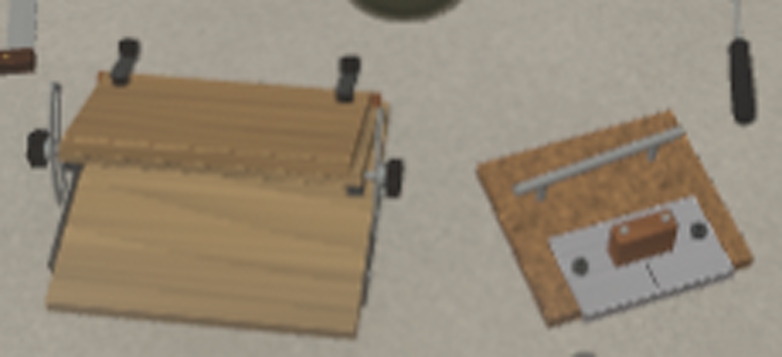

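```bash
cat > h.py <<'E'
import numpy as np, cv2, pickle
from scipy.optimize import least_squares
from scipy.spatial.transform import Rotation as R
def proj(p,X):
    X=np.atleast_2d(X)
    K=np.array([[p["fx"],0,p["cx"]],[0,p["fy"],p["cy"]],[0,0,1.]])
    return cv2.projectPoints(X.astype(float),p["rvec"],p["tvec"],K,np.array([p["k1"],0,0,0,0.]))[0][:,0]
def Rz(a): return R.from_euler('z',a).as_matrix()
def Ry(a): return R.from_euler('y',a).as_matrix()
def front_T(v):  # x,y,yaw,tilt of stand -> R,t of front
    x,y,yaw,tilt=v
    S=Rz(yaw); F=Ry(-tilt)
    t=np.array([x,y,0])+S@(np.array([-.115,0,.032])+F@np.array([.178,0,.036]))
    return S@F,t
def front_pts(v,P):
    Rm,t=front_T(v); return t+np.asarray(P)@Rm.T
def jig_pts(v,P,z=.018):
    return np.array([v[0],v[1],z])+np.asarray(P)@Rz(v[2]).T
E
cat > fit0.py <<'E'
from h import *
T=pickle.load(open("top0.pkl","rb"));S=pickle.load(open("scene0.pkl","rb"))
tc=lambda u,v:[160+u/3.3,165+v/3.3]
sc=lambda u,v:[165+u/3.4,145+v/3.4]
# jig: plate top corners: (x,y,z)
jo=[(T,[.006,.08,.006],tc(63,93)),(T,[.006,-.08,.006],tc(210,45)),(T,[-.09,-.08,.006],tc(238,132)),(T,[-.09,.08,.006],tc(89,181)),
 (S,[.006,.08,.006],sc(732,270)),(S,[.006,-.08,.006],sc(585,313)),(S,[-.09,-.08,.006],sc(550,240)),(S,[-.09,.08,.006],sc(697,197))]
f=lambda v:np.concatenate([(proj(p,jig_pts(v,[X]))[0]-u) for p,X,u in jo])
r=least_squares(f,[.5,.1,.2]);print("jig",r.x,np.degrees(r.x[2]),np.round(r.fun.reshape(-1,2),1).tolist())
fo=[(T,[0,.14,0],tc(432,110)),(T,[0,-.14,0],tc(733,137)),(T,[-.16,-.14,0],tc(712,296)),(T,[-.16,.14,0],tc(408,267)),
 (S,[0,.14,0],sc(360,178)),(S,[0,-.14,0],sc(62,150)),(S,[-.16,-.14,0],sc(100,75)),(S,[-.16,.14,0],sc(377,95))]
f=lambda v:np.concatenate([(proj(p,front_pts(v,[X]))[0]-u) for p,X,u in fo])
r=least_squares(f,[.5,-.1,0,.4]);print("stand",r.x,np.degrees(r.x[2:]),np.round(r.fun.reshape(-1,2),1).tolist())
print(front_T(r.x))
W=pickle.load(open("wrist0.pkl","rb"))
from rig import observe
s=observe();Rc=R.from_rotvec(W["rvec"]).as_matrix();c=-Rc.T@W["tvec"]
print("cam in tool",s["tool_rot"].T@(c-s["position"]));print(s["tool_rot"].T@Rc.T)
E
python3 fit0.py
```

```text
jig [0.59846783 0.24981502 0.32205149] 18.452191034920755 [[-1.3, -0.1], [-0.4, -0.7], [-0.2, -0.4], [-0.9, 0.2], [0.3, 0.3], [-1.1, 0.3], [-1.1, -1.2], [-0.9, -0.4]]
stand [ 0.4911742  -0.18134141 -0.09974005  0.37305964] [-5.71468398 21.37474269] [[-0.6, -1.2], [-2.0, -1.1], [-2.4, -0.2], [2.0, 0.6], [-2.8, -1.0], [-0.0, 0.0], [1.5, -1.0], [-1.6, -0.7]]
(array([[ 0.9265885 ,  0.09957476, -0.36265495],
       [-0.09272567,  0.99503008,  0.03629165],
       [ 0.36446632,  0.        ,  0.93121657]]), array([ 0.52862291, -0.18508898,  0.1303988 ]))
cam in tool [-0.14237299  0.07233416  0.00066493]
[[-4.31202049e-04 -2.85896203e-01  9.58260494e-01]
 [ 6.01260490e-05 -9.58260589e-01 -2.85896205e-01]
 [ 9.99999905e-01 -6.56626118e-05  4.30393739e-04]]
```

```bash
cat >> h.py <<'E'
from scipy.linalg import logm, expm
def T4(Rm,t):
    M=np.eye(4);M[:3,:3]=Rm;M[:3,3]=t;return M
def tool_down(yaw): # x down, z at yaw
    c,s=np.cos(yaw),np.sin(yaw)
    return np.array([[0,-s,c],[0,c,s],[-1,0,0.]])
def plan(Tt,T0=None,pr=True):
    if T0 is None:
        from rig import observe
        s=observe();T0=T4(s["tool_rot"],s["position"])
    D=np.linalg.inv(T0)@Tt
    D[:3,:3]=R.from_matrix(D[:3,:3]).as_matrix()
    x=np.real(logm(D))
    w=np.array([x[2,1],x[0,2],x[1,0]]);n=max(1,int(np.ceil(max(np.linalg.norm(w)/.148,np.linalg.norm(x[:3,3])/.048))))
    st=expm(x/n);row=np.r_[st[:3,3]/.05,R.from_matrix(st[:3,:3]).as_rotvec()]
    if pr: print("n rows",n,"row",np.round(row,4).tolist(),"total shift mm",np.round(D[:3,3]*1000,1),"rot",np.round(R.from_matrix(D[:3,:3]).as_rotvec(),4))
    return n,row
E
python3 - <<'E'
from h import *
from rig import observe
s=observe();T0=T4(s["tool_rot"],s["position"])
T1=T0.copy();T1[2,3]+=.17
T2=T4(tool_down(-.0997),[.46,-.12,.40])
n,row=plan(T2,T1)
st=T4(R.from_rotvec(row[3:]).as_matrix(),row[:3]*.05);T=T1
for i in range(n): T=T@st;print(T[:3,3].round(3))
E
```

```text
n rows 12 row [0.0022, 0.9514, -0.089, -0.1041, 0.0, -0.0] total shift mm [   1.3  422.3 -331.7] rot [-1.2493  0.     -0.    ]
[ 0.166 -0.522  0.401]
[ 0.21  -0.502  0.401]
[ 0.251 -0.478  0.401]
[ 0.29  -0.45   0.401]
[ 0.326 -0.418  0.401]
[ 0.358 -0.383  0.401]
[ 0.386 -0.344  0.401]
[ 0.41  -0.303  0.4  ]
[ 0.43 -0.26  0.4 ]
[ 0.445 -0.214  0.4  ]
[ 0.455 -0.167  0.4  ]
[ 0.46 -0.12  0.4 ]
```

drive_tool(
  targets=[
    [[-0.85, 0, 0, 0, 0, 0, 1], [-0.85, 0, 0, 0, 0, 0, 1], [-0.85, 0, 0, 0, 0, 0, 1], [-0.85, 0, 0, 0, 0, 0, 1]],
  ],
)

```text
time_s: 1.45
position: [0.121, -0.5361, 0.4032]
tool_rot: [[0.0, 0.976, 0.22], [-0.0, 0.22, -0.976], [-1.0, -0.0, 0.0]]
ft_force: [-0.5, -0.3, 0.2]
grip_width: 0.0854
```

drive_tool(
  targets=[
    [[0, 0.95, -0.09, -0.104, 0, 0, 1], [0, 0.95, -0.09, -0.104, 0, 0, 1], [0, 0.95, -0.09, -0.104, 0, 0, 1], [0, 0.95, -0.09, -0.104, 0, 0, 1], [0, 0.95, -0.09, -0.104, 0, 0, 1]],
  ],
)

```text
time_s: 1.95
position: [0.3268, -0.4173, 0.401]
tool_rot: [[-0.0, 0.734, 0.679], [0.0, 0.679, -0.734], [-1.0, 0.0, -0.0]]
ft_force: [-0.2, -1.0, -0.0]
grip_width: 0.0857
```

drive_tool(
  targets=[
    [[0, 0.95, -0.09, -0.104, 0, 0, 1], [0, 0.95, -0.09, -0.104, 0, 0, 1], [0, 0.95, -0.09, -0.104, 0, 0, 1], [0, 0.95, -0.09, -0.104, 0, 0, 1], [0, 0.95, -0.09, -0.104, 0, 0, 1]],
  ],
)

```text
time_s: 2.45
position: [0.4446, -0.2126, 0.4011]
tool_rot: [[-0.0, 0.3, 0.954], [0.0, 0.954, -0.3], [-1.0, 0.0, -0.0]]
ft_force: [0.9, 0.0, -0.3]
grip_width: 0.0852
```

drive_tool(
  targets=[
    [[0, 0.95, -0.09, -0.104, 0, 0, 1], [0, 0.95, -0.09, -0.104, 0, 0, 1], [0, 0, 0, 0, 0, 0, 1]],
  ],
)

```text
time_s: 2.75
position: [0.4594, -0.1157, 0.4023]
tool_rot: [[0.002, 0.092, 0.996], [0.0, 0.996, -0.092], [-1.0, 0.0, 0.002]]
ft_force: [-0.1, -1.0, -0.7]
grip_width: 0.0858
```

```bash
cat > snap.py <<'E'
import sys; from h import *; from rig import *
n,o=sys.argv[1:3]
p=get_image(n);s=observe();p["state"]=s;pickle.dump(p,open(o+".pkl","wb"));cv2.imwrite(f"pics/{o}.png",p["image"][:,:,::-1])
print(s["time_s"],s["position"].round(4),s["ft_force"].round(1))
E
python3 snap.py wrist w1
```

```text
2.8 [ 0.4594 -0.1181  0.4019] [ 0.6 -1.3  0.6]
```

View pics/w1.png

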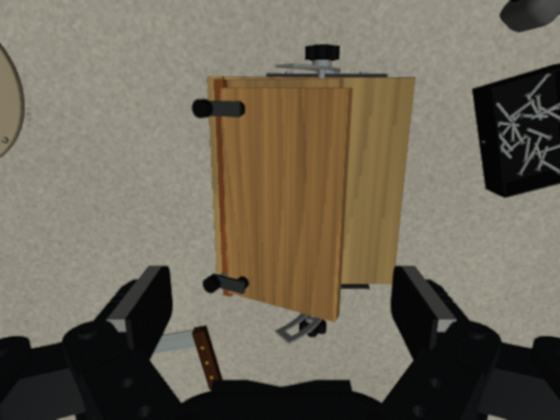

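```bash
cat > crop.py <<'E'
import cv2,sys
n,x0,y0,x1,y1,s,o=sys.argv[1:];x0,y0,x1,y1=map(int,(x0,y0,x1,y1));s=float(s)
im=cv2.imread(f"pics/{n}.png")[y0:y1,x0:x1];cv2.imwrite(f"pics/{o}.png",cv2.resize(im,None,fx=s,fy=s,interpolation=cv2.INTER_CUBIC))
E
python3 crop.py w1 190 60 430 140 3.3 w1a; python3 crop.py w1 190 250 430 340 3.3 w1b
```

```text
(no output)
```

View pics/w1a.png

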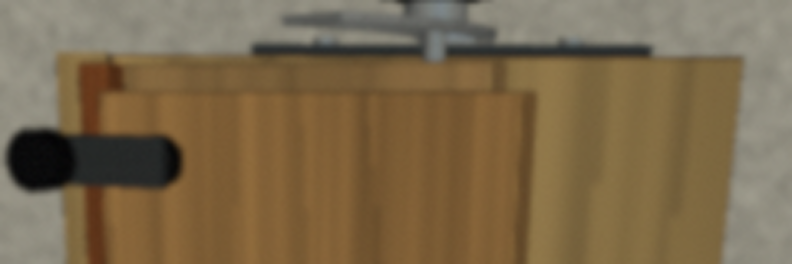

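View pics/w1b.png

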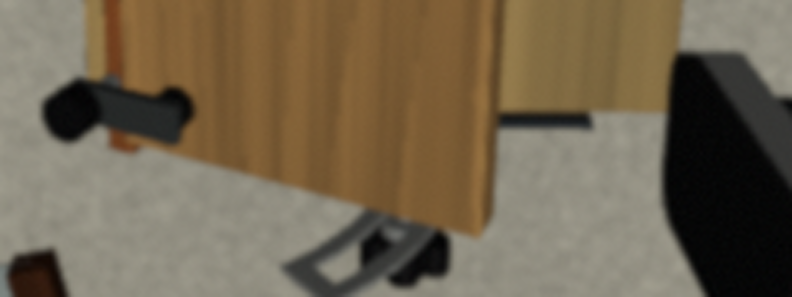

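```bash
cat > fit1.py <<'E'
from h import *
W=pickle.load(open("w1.pkl","rb"))
a=lambda u,v:[190+u/3.3,60+v/3.3]
b=lambda u,v:[190+u/3.3,250+v/3.3]
fo=[(W,[0,.14,0],a(525,92)),(W,[0,-.14,0],b(476,236)),(W,[-.16,-.14,0],b(137,147)),(W,[-.16,.14,0],a(103,92)),(W,[0,.14,-.018],a(535,92))]
f=lambda v:np.concatenate([(proj(p,front_pts(v,[X]))[0]-u) for p,X,u in fo])
r=least_squares(f,[.5,-.18,0,.37]);v=r.x;print("stand",r.x,np.degrees(r.x[2:]),np.round(r.fun.reshape(-1,2),2).tolist())
print(np.round(front_T(v)[0],4),front_T(v)[1])
def overlay(W,v,o,box,s):
    im=W["image"][:,:,::-1].copy();x0,y0,x1,y1=box
    im=cv2.resize(im[y0:y1,x0:x1],None,fx=s,fy=s,interpolation=cv2.INTER_CUBIC)
    for z,c in ((0,(0,0,255)),(-.018,(255,0,0))):
        q=front_pts(v,[[0,.14,z],[0,-.14,z],[-.16,-.14,z],[-.16,.14,z]])
        u=(proj(W,q)-[x0,y0]+.5)*s-.5
        cv2.polylines(im,[np.round(u).astype(int)],True,c,1)
    S=Rz(v[2]);q=np.array([v[0],v[1],0])+np.array([[.14,.155,0],[.14,-.155,0],[-.14,-.155,0],[-.14,.155,0]])@S.T
    cv2.polylines(im,[np.round((proj(W,q)-[x0,y0]+.5)*s-.5).astype(int)],True,(0,255,0),1)
    cv2.imwrite(f"pics/{o}.png",im)
overlay(W,v,"ov1",(190,60,430,340),2.1)
T=pickle.load(open("top0.pkl","rb"));S=pickle.load(open("scene0.pkl","rb"))
overlay(T,v,"ov1t",(270,160,400,275),5)
overlay(S,v,"ov1s",(165,145,295,250),5)
E
python3 fit1.py
```

```text
stand [ 0.49421798 -0.18377644 -0.09280181  0.45864144] [-5.31715211 26.27821878] [[-0.49, -0.24], [2.54, 1.61], [-2.46, -1.16], [-1.29, 0.22], [1.3, -0.11]]
[[ 0.8928  0.0927 -0.4408]
 [-0.0831  0.9957  0.041 ]
 [ 0.4427  0.      0.8967]] [ 0.52276089 -0.18643291  0.14308558]
```

View pics/ov1.png

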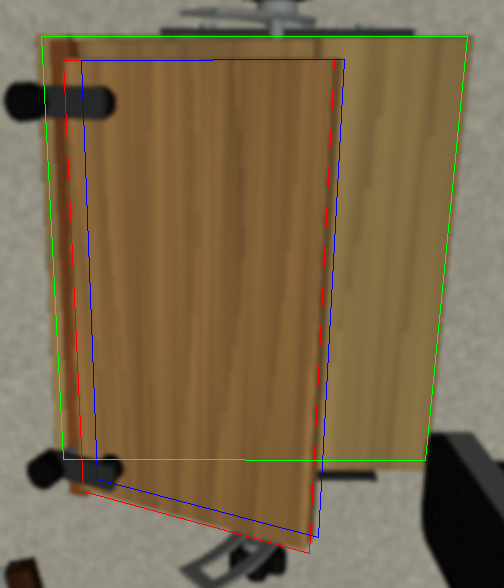

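View pics/ov1t.png

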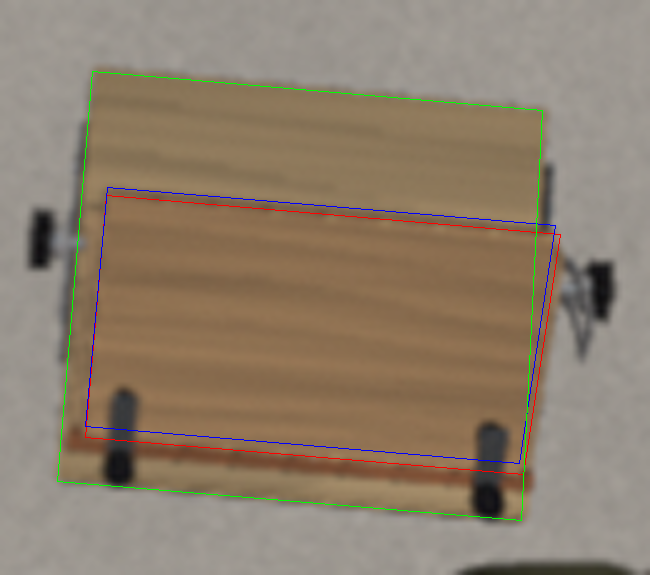

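View pics/ov1s.png

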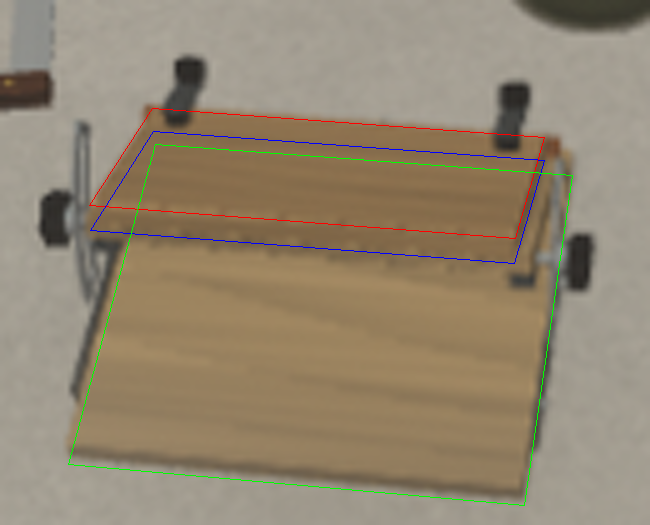

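```bash
python3 snap.py wrist w2
cat > fit2.py <<'E'
from h import *
W=pickle.load(open("w2.pkl","rb"))
w1=pickle.load(open("w1.pkl","rb")); print(W["rvec"]-w1["rvec"],W["tvec"]-w1["tvec"], W["state"]["position"]-w1["state"]["position"])
s=W["state"];Rc=R.from_rotvec(W["rvec"]).as_matrix();c=-Rc.T@W["tvec"]
print("cam in tool",s["tool_rot"].T@(c-s["position"]))
im=W["image"][:,:,::-1]
for i,(x0,y0) in enumerate([(310,65),(310,280),(200,65),(200,265)]):
    cc=im[y0:y0+50,x0:x0+50]; cv2.imwrite(f"pics/c{i}.png",cv2.resize(cc,None,fx=6,fy=6,interpolation=cv2.INTER_CUBIC))
a=[cv2.imread(f"pics/c{i}.png") for i in range(4)]
for q in a:
    for k in range(0,50,10):
        cv2.line(q,(k*6,0),(k*6,5),(255,255,255),1);cv2.line(q,(0,k*6),(5,k*6),(255,255,255),1)
cv2.imwrite("pics/c_w2.png",np.vstack([np.hstack([a[2],a[0]]),np.hstack([a[3],a[1]])]))
E
python3 fit2.py
```

```text
2.85 [ 0.4593 -0.1196  0.4016] [-0.  -0.4  0.4]
[0.00102289 0.00629624 0.00182066] [-0.00030963 -0.00045943 -0.00027761] [-3.44103073e-05 -1.55079301e-03 -3.35584771e-04]
cam in tool [-0.14273454  0.0735177  -0.00059854]
```

View pics/c_w2.png

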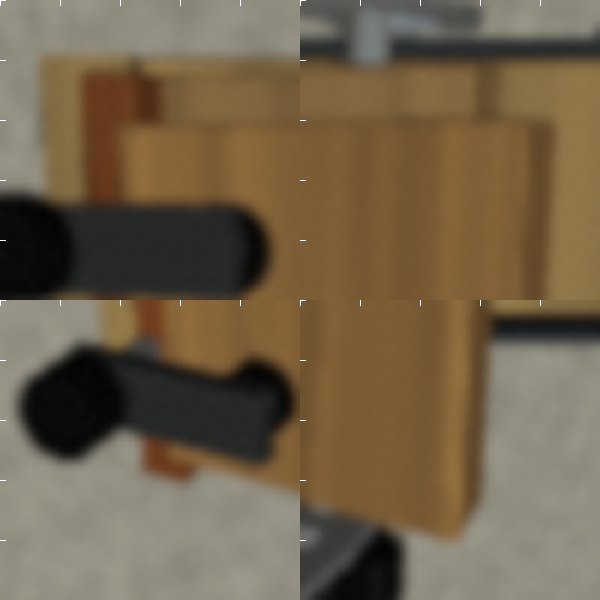

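```bash
cat > fit3.py <<'E'
from h import *
W=pickle.load(open("w2.pkl","rb"));T=pickle.load(open("top0.pkl","rb"));S=pickle.load(open("scene0.pkl","rb"))
tc=lambda u,v:[160+u/3.3-.35,165+v/3.3-.35]
sc=lambda u,v:[165+u/3.4-.35,145+v/3.4-.35]
c=lambda x0,y0,u,v:[x0+(u+.5)/6-.5,y0+(v+.5)/6-.5]
w=[(W,[0,.14,0],c(310,65,228,120)),(W,[0,.14,-.018],c(310,65,253,122)),(W,[0,-.14,0],c(310,280,158,240)),(W,[0,-.14,-.018],c(310,280,180,205)),
 (W,[-.16,.14,0],c(200,65,123,122)),(W,[-.16,-.14,0],c(200,265,180,158))]
o=[(T,[0,.14,0],tc(432,110)),(T,[0,-.14,0],tc(733,137)),(S,[0,.14,0],sc(360,178)),(S,[0,-.14,0],sc(62,150)),(S,[-.16,-.14,0],sc(100,75)),(S,[-.16,.14,0],sc(377,95))]
np.set_printoptions(suppress=True,precision=4)
for name,L in (("w",w),("ts",o),("all",w+o)):
    f=lambda v:np.concatenate([(proj(p,front_pts(v,[X]))[0]-u) for p,X,u in L])
    r=least_squares(f,[.5,-.18,0,.37],loss='soft_l1');print(name,r.x,front_T(r.x)[1],np.round(f(r.x).reshape(-1,2),1).tolist())
    def g(v):
        Rm=R.from_rotvec(v[:3]).as_matrix();return np.concatenate([(proj(p,[v[3:]+Rm@np.array(X)])[0]-u) for p,X,u in L])
    r=least_squares(g,np.r_[R.from_matrix(front_T(r.x)[0]).as_rotvec(),front_T(r.x)[1]],loss='soft_l1')
    print("  free",R.from_rotvec(r.x[:3]).as_euler('ZYX'),r.x[3:],np.round(g(r.x).reshape(-1,2),1).tolist())
E
python3 fit3.py
```

```text
w [ 0.4928 -0.1831 -0.0981  0.4583] [ 0.5214 -0.1859  0.143 ] [[0.2, -0.3], [0.9, -0.4], [-0.1, 1.3], [0.7, -0.3], [-1.2, 0.2], [-1.5, 0.4]]
  free [-0.0955 -0.4704 -0.0051] [ 0.5213 -0.186   0.141 ] [[-0.3, -0.1], [0.5, -0.1], [-0.2, 0.8], [0.7, -0.7], [-0.0, 0.7], [-0.6, -0.4]]
ts [ 0.4908 -0.1821 -0.1003  0.3745] [ 0.5281 -0.1858  0.1306] [[0.0, -0.7], [-1.4, -0.5], [-2.7, -0.8], [0.1, 0.2], [1.7, -0.8], [-1.4, -0.4]]
  free [-0.0887 -0.3843 -0.0177] [ 0.5271 -0.1857  0.1284] [[-0.1, 0.1], [-1.4, -0.4], [-2.6, -0.4], [0.2, 0.1], [1.3, -0.5], [-1.8, 0.4]]
all [ 0.4924 -0.1831 -0.098   0.4459] [ 0.5223 -0.186   0.1412] [[0.8, -0.2], [1.3, -0.3], [0.5, 0.5], [1.0, -1.1], [-1.2, 0.2], [-1.5, 0.4], [0.2, 0.6], [-0.4, 0.6], [-2.8, -4.4], [-0.3, -3.1], [1.4, -1.0], [-1.7, -0.8]]
  free [-0.0922 -0.4555 -0.0147] [ 0.5222 -0.186   0.1381] [[-0.0, -0.2], [0.6, -0.0], [0.2, -0.1], [0.9, -1.5], [0.2, 1.0], [-0.9, -0.1], [0.1, 0.9], [-0.6, 0.8], [-2.8, -3.4], [-0.2, -2.9], [1.3, -0.4], [-1.9, 0.5]]
```

Run:
```python
import cv2,numpy as np
im=cv2.imread("pics/scene0.png")[155:215,172:292]
im=cv2.resize(im,None,fx=6.5,fy=6.5,interpolation=cv2.INTER_CUBIC)
l=cv2.createCLAHE(4,(4,4)).apply(cv2.cvtColor(im,cv2.COLOR_BGR2GRAY))
cv2.imwrite("pics/s_big.png",im);cv2.imwrite("pics/s_clahe.png",l)
```

```text
(no output)
```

View pics/s_big.png

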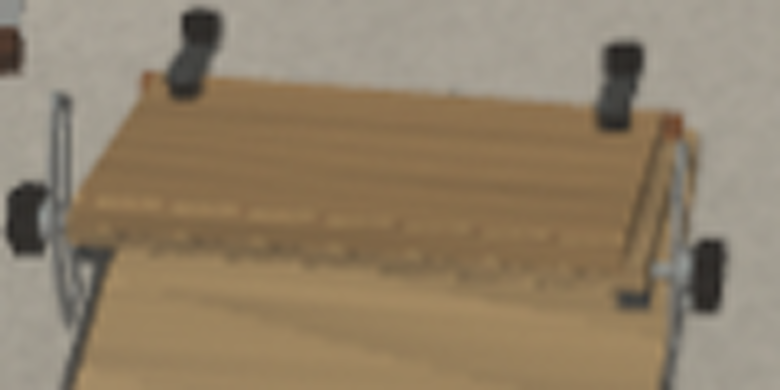

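View pics/s_clahe.png

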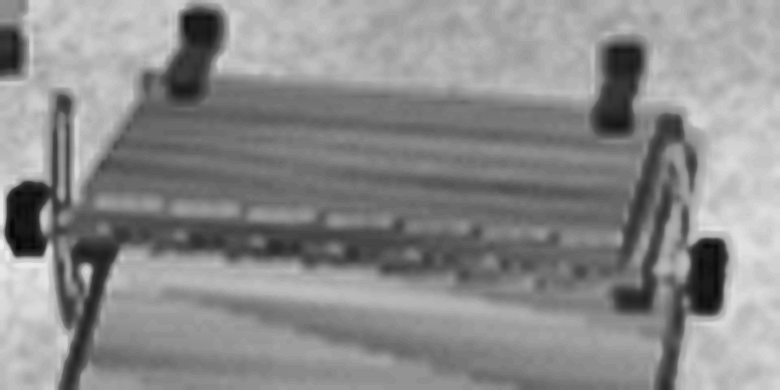

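```bash
sed -i 's/^o=.*/b=lambda u,v:[172+u\/6.5-.42,155+v\/6.5-.42]\no=[(T,[0,.14,0],tc(432,110)),(T,[0,-.14,0],tc(733,137)),(S,[0,.14,0],b(625,237)),(S,[0,-.14,0],b(82,198)),(S,[0,.14,-.018],b(622,266)),(S,[0,-.14,-.018],b(70,242)),(S,[-.16,-.14,0],b(150,75)),(S,[-.16,.14,0],b(668,110))]/' fit3.py; python3 fit3.py
```

```text
w [ 0.4928 -0.1831 -0.0981  0.4583] [ 0.5214 -0.1859  0.143 ] [[0.2, -0.3], [0.9, -0.4], [-0.1, 1.3], [0.7, -0.3], [-1.2, 0.2], [-1.5, 0.4]]
  free [-0.0955 -0.4704 -0.0051] [ 0.5213 -0.186   0.141 ] [[-0.3, -0.1], [0.5, -0.1], [-0.2, 0.8], [0.7, -0.7], [-0.0, 0.7], [-0.6, -0.4]]
ts [ 0.4956 -0.1832 -0.0854  0.4773] [ 0.5221 -0.1855  0.1457] [[0.0, 1.0], [-0.3, -0.1], [0.2, 0.3], [-1.8, 0.1], [0.5, 0.9], [0.4, -1.6], [0.3, 0.4], [-0.9, 0.3]]
  free [-0.0992 -0.4698  0.0197] [ 0.5232 -0.1858  0.1474] [[0.2, 0.2], [-0.2, -0.2], [-0.0, -0.1], [-1.8, 0.4], [0.4, 0.5], [0.4, -1.4], [0.7, 0.3], [-0.5, -0.3]]
all [ 0.4934 -0.183  -0.0962  0.4632] [ 0.5214 -0.1858  0.1437] [[0.1, -0.4], [0.8, -0.5], [0.2, 1.6], [1.0, -0.1], [-1.2, 0.3], [-1.1, 0.5], [0.1, 0.8], [-0.3, 0.7], [0.1, 0.8], [-1.6, -0.0], [0.4, 1.4], [0.5, -1.8], [0.8, -0.3], [-0.5, 0.3]]
  free [-0.1003 -0.4741  0.0133] [ 0.521  -0.1863  0.144 ] [[-0.2, 0.1], [0.8, -0.2], [0.0, 1.3], [1.0, -0.4], [-1.0, 0.3], [-0.3, -0.7], [0.3, 0.9], [-0.3, 0.8], [-0.1, 0.3], [-1.7, 0.2], [0.3, 0.9], [0.5, -1.6], [0.9, 0.4], [-0.5, 0.3]]
```

Run:
```python
from h import *
plan(T4(tool_down(.322),[.556,.236,.30]))
```

```text
n rows 9 row [0.2256, 0.7741, 0.2853, -0.0468, 0.0, 0.0001] total shift mm [101.4 363.5  60.8] rot [-4.216e-01  4.000e-04  6.000e-04]
```

drive_tool(
  targets=[
    [[0.226, 0.774, 0.285, -0.047, 0, 0, 1], [0.226, 0.774, 0.285, -0.047, 0, 0, 1], [0.226, 0.774, 0.285, -0.047, 0, 0, 1], [0.226, 0.774, 0.285, -0.047, 0, 0, 1], [0.226, 0.774, 0.285, -0.047, 0, 0, 1]],
  ],
)

```text
time_s: 3.35
position: [0.5327, 0.0722, 0.3439]
tool_rot: [[-0.001, -0.132, 0.991], [-0.0, 0.991, 0.132], [-1.0, -0.0, -0.001]]
ft_force: [1.3, -0.0, -0.4]
grip_width: 0.0854
```

drive_tool(
  targets=[
    [[0.226, 0.774, 0.285, -0.047, 0, 0, 1], [0.226, 0.774, 0.285, -0.047, 0, 0, 1], [0.226, 0.774, 0.285, -0.047, 0, 0, 1], [0.226, 0.774, 0.285, -0.047, 0, 0, 1], [0, 0, 0, 0, 0, 0, 1]],
  ],
)

```text
time_s: 3.85
position: [0.5562, 0.2376, 0.2968]
tool_rot: [[-0.004, -0.319, 0.948], [-0.0, 0.948, 0.319], [-1.0, 0.001, -0.004]]
ft_force: [-0.3, -0.6, -0.3]
grip_width: 0.085
```

drive_tool(
  targets=[
    [[0, 0, 0, 0, 0, 0, 1]],
  ],
)

```text
time_s: 3.95
position: [0.5568, 0.2344, 0.2988]
tool_rot: [[-0.001, -0.315, 0.949], [-0.001, 0.949, 0.315], [-1.0, -0.0, -0.001]]
ft_force: [0.4, 0.5, 0.1]
grip_width: 0.0853
```

```bash
python3 snap.py wrist w3
```

```text
4.0 [0.5568 0.2338 0.2994] [-0.2 -0.4  0.2]
```

View pics/w3.png

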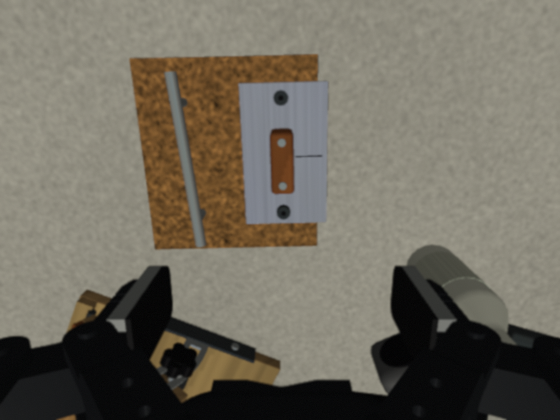

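Run:
```python
from h import *
from rig import *
W=pickle.load(open("w3.pkl","rb"));im=W["image"][:,:,::-1]
g=cv2.resize(im[70:235,225:345],None,fx=5,fy=5,interpolation=cv2.INTER_CUBIC)[:600*2]
cv2.imwrite("pics/w3j.png",cv2.resize(im[72:162,228:338],None,fx=6.5,fy=6.5,interpolation=cv2.INTER_CUBIC))
cv2.imwrite("pics/w3k.png",cv2.resize(im[145:235,228:338],None,fx=6.5,fy=6.5,interpolation=cv2.INTER_CUBIC))
T=get_image("top")
for l in ["glue","tape","screws"]:
    r=recognise(l,T)
    if r:
        u=np.array(r[0]["at"])*[560,420]
        z=.1 if l=="glue" else .03
        f=lambda v:proj(T,[[v[0],v[1],z]])[0]-u
        print(l,u,r[0]["p"],least_squares(f,[.6,.1]).x)
```

```text
glue [229.712 129.402] 0.79 [0.7736086  0.14783532]
tape [263.704 128.982] 0.87 [0.79859136 0.03942188]
screws [313.712 129.402] 0.87 [ 0.79631916 -0.13137902]
```

View pics/w3j.png

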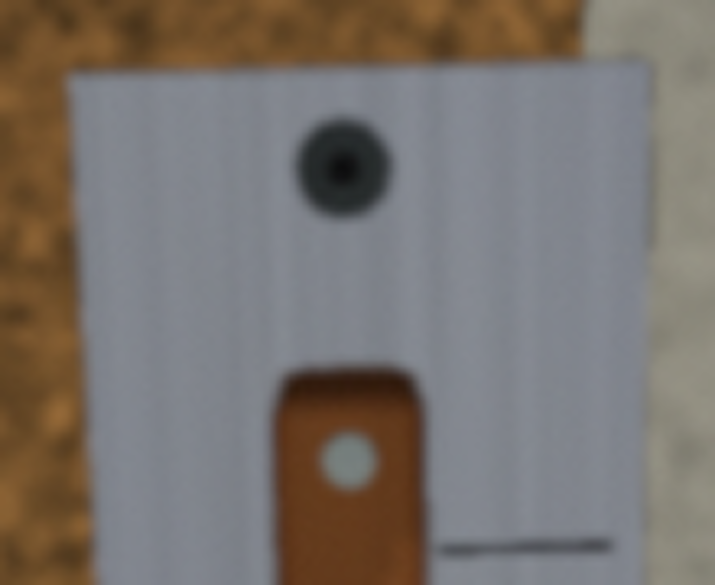

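View pics/w3k.png

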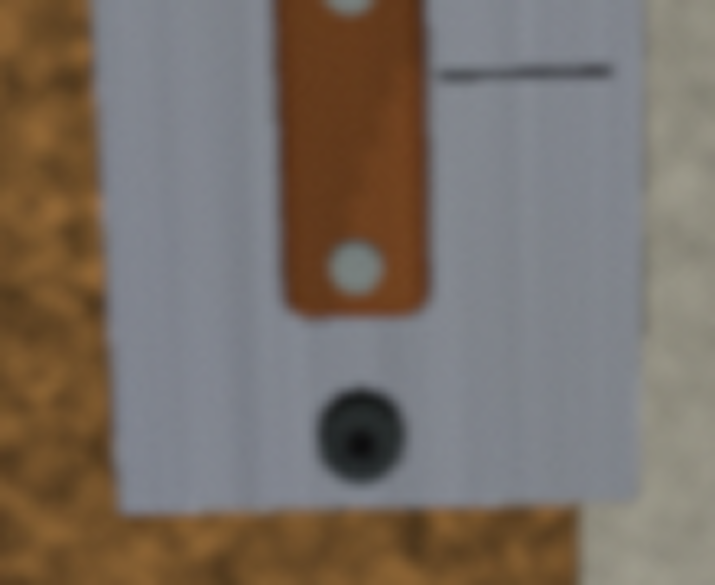

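Run:
```python
from h import *
np.set_printoptions(suppress=True,precision=4)
W=pickle.load(open("w3.pkl","rb"))
c=lambda y0,u,v:[228+(u+.5)/6.5-.5,y0+(v+.5)/6.5-.5]
L=[([-.09,.08,.006],c(72,70,75)),([.006,.08,.006],c(72,650,63)),([.006,-.08,.006],c(145,637,498)),([-.09,-.08,.006],c(145,120,513))]
f=lambda v:np.concatenate([proj(W,jig_pts(v,[X]))[0]-u for X,u in L])
r=least_squares(f,[.6,.25,.32]);v=r.x;print(v,f(v).reshape(-1,2))
g=jig_pts(v,[[-.045,0,.032]])[0];print("grip",g)
yaw=v[2]
Rt=tool_down(yaw);t=g+np.array([0,0,-.0187]);print("tcp",t)
t2=t.copy();t2[2]+=.09
plan(T4(Rt,t2));
plan(T4(Rt,t),T4(Rt,t2))
```

```text
[0.5984 0.2511 0.344 ] [[-0.499  -0.3844]
 [ 0.4276 -0.7656]
 [ 0.5359  1.0564]
 [-0.4612  0.4641]]
grip [0.5561 0.2359 0.05  ]
tcp [0.5561 0.2359 0.0313]
n rows 4 row [0.8941, 0.0106, 0.0007, -0.0061, 0.0002, 0.0001] total shift mm [178.8   2.1   0.1] rot [-0.0243  0.0008  0.0002]
n rows 2 row [0.9, 0.0, -0.0, 0.0, 0.0, 0.0] total shift mm [90.  0.  0.] rot [0. 0. 0.]
```

drive_tool(
  targets=[
    [[0.89, 0.01, 0, -0.006, 0, 0, 1], [0.89, 0.01, 0, -0.006, 0, 0, 1], [0.89, 0.01, 0, -0.006, 0, 0, 1], [0.89, 0.01, 0, -0.006, 0, 0, 1], [0, 0, 0, 0, 0, 0, 1]],
  ],
)

```text
time_s: 4.7
position: [0.553, 0.2357, 0.1168]
tool_rot: [[-0.01, -0.338, 0.941], [-0.002, 0.941, 0.338], [-1.0, 0.001, -0.01]]
ft_force: [-0.4, 0.2, -0.1]
grip_width: 0.0853
```

drive_tool(
  targets=[
    [[0, 0, 0, 0, 0, 0, 1], [0, 0, 0, 0, 0, 0, 1]],
  ],
)

```text
time_s: 4.9
position: [0.5569, 0.2371, 0.1246]
tool_rot: [[0.005, -0.339, 0.941], [0.001, 0.941, 0.339], [-1.0, -0.001, 0.005]]
ft_force: [-0.1, -0.0, 0.5]
grip_width: 0.0854
```

```bash
python3 snap.py wrist w4
python3 - <<'E'
from h import *
plan(T4(tool_down(.344),[.5561,.2359,.0313]))
E
```

```text
4.95 [0.5567 0.2372 0.1245] [ 0.9  0.4 -0.1]
n rows 2 row [0.9319, -0.0091, -0.0137, 0.0008, 0.0025, 0.0004] total shift mm [93.2 -0.9 -1.5] rot [0.0016 0.0049 0.0007]
```

View pics/w4.png

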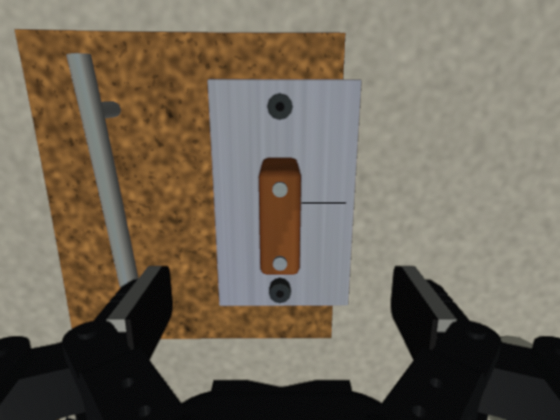

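Run:
```python
from h import *
np.set_printoptions(suppress=True,precision=4)
W=pickle.load(open("w4.pkl","rb"))
L=[([-.09,.08,.006],[208,80]),([.006,.08,.006],[361,80]),([.006,-.08,.006],[349,306]),([-.09,-.08,.006],[219.5,306])]
f=lambda v:np.concatenate([proj(W,jig_pts(v,[X],v[3]))[0]-u for X,u in L])
r=least_squares(f,[.6,.25,.32,.018]);v=r.x;print(v,f(v).reshape(-1,2))
g=jig_pts(v,[[-.045,0,.032]],v[3])[0];print("grip",g)
for u in ([68,55],[93,55],[118,285],[140,285]):
    q=least_squares(lambda p:proj(W,jig_pts(v,[[p[0],p[1],.034]]))[0]-u,[-.1,0]).x;print("pull jig-frame",q)
plan(T4(tool_down(v[2]),[g[0],g[1],.0313]))
```

```text
[0.599  0.2507 0.3463 0.0166] [[-0.5811  0.1904]
 [ 0.7168  0.0535]
 [-0.511  -0.3452]
 [ 0.3491  0.062 ]]
grip [0.5567 0.2354 0.0486]
pull jig-frame [-0.1574  0.0913]
pull jig-frame [-0.1444  0.0915]
pull jig-frame [-0.1488 -0.0456]
pull jig-frame [-0.1349 -0.0457]
n rows 2 row [0.9319, -0.0158, -0.01, -0.0003, 0.0024, 0.0004] total shift mm [93.2 -1.6 -1.1] rot [-0.0006  0.0049  0.0007]
```

drive_tool(
  targets=[
    [[0.8, -0.02, -0.01, 0, 0.002, 0, 1], [0.6, -0.01, -0.01, 0, 0.002, 0, 1], [0.36, 0, 0, 0, 0, 0, 1], [0, 0, 0, 0, 0, 0, 1], [0, 0, 0, 0, 0, 0, 1]],
  ],
)

```text
time_s: 5.45
position: [0.5559, 0.2355, 0.0355]
tool_rot: [[-0.001, -0.339, 0.941], [-0.001, 0.941, 0.339], [-1.0, -0.0, -0.001]]
ft_force: [-0.2, -0.3, 0.5]
grip_width: 0.0853
```

drive_tool(
  targets=[
    [[0, 0, 0, 0, 0, 0, -1], [0, 0, 0, 0, 0, 0, -1], [0, 0, 0, 0, 0, 0, -1], [0, 0, 0, 0, 0, 0, -1]],
  ],
  force=70,
)

```text
time_s: 5.85
position: [0.555, 0.2353, 0.0341]
tool_rot: [[-0.003, -0.339, 0.941], [-0.001, 0.941, 0.339], [-1.0, -0.0, -0.003]]
ft_force: [-0.6, 0.8, 0.1]
grip_width: 0.0284
```

drive_tool(
  targets=[
    [[0, 0, 0, 0, 0, 0, -1], [0, 0, 0, 0, 0, 0, -1], [0, 0, 0, 0, 0, 0, -1]],
  ],
  force=70,
)

```text
time_s: 6.15
position: [0.5552, 0.2354, 0.0342]
tool_rot: [[-0.003, -0.339, 0.941], [-0.001, 0.941, 0.339], [-1.0, -0.0, -0.003]]
ft_force: [-1.3, -0.9, 6.1]
grip_width: 0.0235
```

```bash
python3 snap.py wrist w5
```

```text
6.2 [0.5552 0.2353 0.0342] [-0.5 -0.8  6.1]
```

View pics/w5.png

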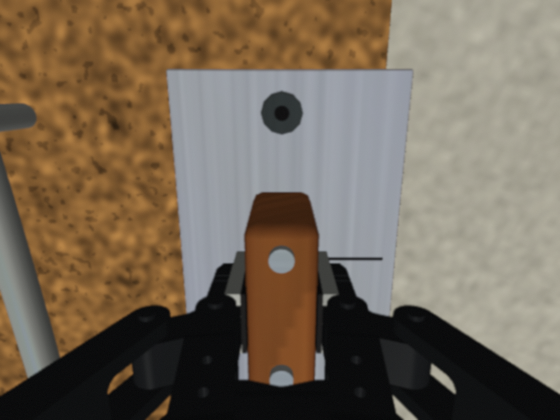

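drive_tool(
  targets=[
    [[-0.2, 0, 0, 0, 0, 0, -1], [-0.4, 0, 0, 0, 0, 0, -1], [-0.6, 0, 0, 0, 0, 0, -1], [-0.6, 0, 0, 0, 0, 0, -1], [-0.6, 0, 0, 0, 0, 0, -1]],
  ],
  force=100,
)

```text
time_s: 6.7
position: [0.5548, 0.2353, 0.1547]
tool_rot: [[-0.005, -0.339, 0.941], [-0.002, 0.941, 0.339], [-1.0, 0.0, -0.006]]
ft_force: [-0.2, -0.5, -3.0]
grip_width: 0.0229
```

drive_tool(
  targets=[
    [[-0.8, 0, 0, 0, 0, 0, -1], [-0.8, 0, 0, 0, 0, 0, -1], [-0.8, 0, 0, 0, 0, 0, -1], [-0.4, 0, 0, 0, 0, 0, -1], [0, 0, 0, 0, 0, 0, -1]],
  ],
)

```text
time_s: 7.2
position: [0.5562, 0.2358, 0.2966]
tool_rot: [[0.001, -0.339, 0.941], [-0.0, 0.941, 0.339], [-1.0, -0.001, 0.001]]
ft_force: [-0.5, 0.5, -3.0]
grip_width: 0.0229
```

```bash
python3 snap.py wrist w6; python3 -c "
from rig import observe; s=observe(); print(s['grip_width'],s['ft_force'],s['wrist_torque'])"
```

```text
7.25 [0.5557 0.2356 0.2939] [ 0.5 -0.9 -3.4]
0.02311369090354831 [ 0.49593713 -0.94995988 -3.42310056] [0.01099124 0.01962033 0.01608721]
```

View pics/w6.png

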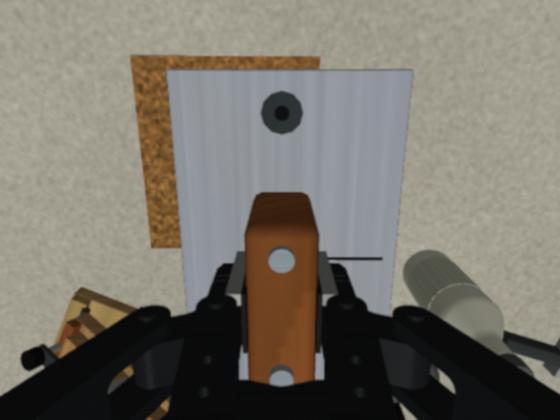

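```bash
cat >> h.py <<'E'
J2T=np.array([[0,0,-1.],[0,1,0],[1,0,0]])  # columns: jig axes in tool coords (x->tool z, y->tool y, z->-tool x)
E
python3 - <<'E'
from h import *
np.set_printoptions(suppress=True,precision=4)
W=pickle.load(open("w6.pkl","rb"))
for tag in ("w5","w6"):
    W=pickle.load(open(tag+".pkl","rb"));s=W["state"];Rt,t=s["tool_rot"],s["position"]
    L=[([-.09,.08,.006],[167.5,70.3]),([.006,.08,.006],[412,70.3]),([-.045,.064,.016],[282,112.5]),([-.015,0,.006],[355,258.8])]
    def pts(v,X):
        Rj=R.from_rotvec([v[3],v[4],0]).as_matrix()@J2T
        return t+Rt@(np.array(v[:3])+Rj@np.array(X))
    def f(v): return np.r_[np.concatenate([proj(W,[pts(v,X)])[0]-u for X,u in L]),0*v[4]*1000]
    r=least_squares(f,[.016,0,.045,0,0]);print(tag,r.x,f(r.x))
    f2=lambda v:f(np.r_[v,0]);r=least_squares(f2,[.016,0,.045,0]);print(r.x,f2(r.x))
E
```

```text
w5 [ 0.0176  0.0004  0.0462 -0.0139 -0.002 ] [-0.3943  1.5511  2.3055 -2.2737  1.2239  1.8993 -3.7435 -1.3845 -0.    ]
[ 0.0176  0.0004  0.0462 -0.0139] [-0.4534  1.5346  2.2743 -2.2512  1.3076  1.9086 -3.7368 -1.4062  0.    ]
w6 [ 0.0148  0.0003  0.0468 -0.0139 -0.0065] [-0.3975  1.5524  2.3289 -2.275   1.2146  1.9197 -3.7571 -1.4085 -0.    ]
[ 0.015   0.0003  0.0468 -0.0137] [-0.5904  1.4986  2.2259 -2.2018  1.4894  1.9504 -3.7357 -1.4791  0.    ]
```

Run:
```python
from h import *
np.set_printoptions(suppress=True,precision=4)
for tag in ("w5","w6"):
    W=pickle.load(open(tag+".pkl","rb"));s=W["state"];Rt,t=s["tool_rot"],s["position"]
    L=[([-.09,.08,.006],[167.5,70.3]),([.006,.08,.006],[412,70.3]),([-.045,.064,.016],[282,112.5]),([-.015,0,.006],[355,258.8])]
    def pts(v,X):
        Rj=R.from_rotvec([v[3],0,0]).as_matrix()@J2T
        return t+Rt@(np.array(v[:3])+Rj@np.array(X))
    def f(v): return np.concatenate([proj(W,[pts(v,X)])[0]-u for X,u in L])[[0,1,2,3,4,5,7]]
    r=least_squares(f,[.016,0,.045,0]);print(tag,r.x,f(r.x))
    print(proj(W,[pts(r.x,[x,-.0,.006]) for x in (-.09,.006)]))
```

```text
w5 [ 0.0186 -0.0003  0.0446  0.0029] [-0.5749 -0.5688  0.6224  0.096  -0.0407  1.6139 -1.3722]
[[182.2879 257.03  ]
 [393.7558 257.6764]]
w6 [ 0.0159 -0.0004  0.0452  0.003 ] [-0.7085 -0.5987  0.5725  0.1408  0.1412  1.6586 -1.4429]
[[182.2102 257.2495]
 [393.6844 257.5239]]
```

```bash
cat >> h.py <<'E'
SV=[.4934,-.183,-.0975,.462]
JT=np.array([.016,-.0005,.045])
def tool_for(off,sv=SV,jt=JT):
    Rf,tf=front_T(sv);Rt=Rf@J2T.T
    return T4(Rt,tf+Rf@np.array(off)-Rt@jt)
def jig_in_front(s,sv=SV,jt=JT):
    Rf,tf=front_T(sv);p=s["position"]+s["tool_rot"]@jt;Rj=s["tool_rot"]@J2T
    return Rf.T@(p-tf)*1000, R.from_matrix(Rf.T@Rj).as_rotvec(), Rf.T@s["ft_force"]
E
python3 - <<'E'
from h import *
np.set_printoptions(suppress=True,precision=3)
A=tool_for([.010,0,.16]);print(A)
n,row=plan(A)
from rig import observe
s=observe();T=T4(s["tool_rot"],s["position"]);st=T4(R.from_rotvec(row[3:]).as_matrix(),row[:3]*.05)
for i in range(n): T=T@st;print(T[:3,3])
E
```

```text
[[ 0.444  0.097  0.891  0.412]
 [-0.043  0.995 -0.087 -0.175]
 [-0.895  0.     0.446  0.286]
 [ 0.     0.     0.     1.   ]]
n rows 10 row [-0.0542, -0.775, -0.4078, 0.0436, -0.0457, -0.0102] total shift mm [   9.3 -337.3 -274. ] rot [ 0.436 -0.457 -0.102]
[0.55  0.192 0.297]
[0.542 0.149 0.299]
[0.532 0.106 0.3  ]
[0.52  0.064 0.301]
[0.506 0.023 0.301]
[ 0.491 -0.018  0.3  ]
[ 0.473 -0.059  0.298]
[ 0.455 -0.098  0.295]
[ 0.434 -0.137  0.291]
[ 0.412 -0.175  0.286]
```

drive_tool(
  targets=[
    [[-0.054, -0.775, -0.408, 0.0436, -0.0457, -0.0102, -1], [-0.054, -0.775, -0.408, 0.0436, -0.0457, -0.0102, -1], [-0.054, -0.775, -0.408, 0.0436, -0.0457, -0.0102, -1], [-0.054, -0.775, -0.408, 0.0436, -0.0457, -0.0102, -1], [-0.054, -0.775, -0.408, 0.0436, -0.0457, -0.0102, -1]],
  ],
)

```text
time_s: 7.75
position: [0.5046, 0.0212, 0.2986]
tool_rot: [[0.226, -0.122, 0.967], [0.003, 0.992, 0.125], [-0.974, -0.025, 0.224]]
ft_force: [1.0, -1.4, -2.2]
grip_width: 0.0231
```

drive_tool(
  targets=[
    [[-0.054, -0.775, -0.408, 0.0436, -0.0457, -0.0102, -1], [-0.054, -0.775, -0.408, 0.0436, -0.0457, -0.0102, -1], [-0.054, -0.775, -0.408, 0.0436, -0.0457, -0.0102, -1], [-0.054, -0.775, -0.408, 0.0436, -0.0457, -0.0102, -1], [-0.054, -0.775, -0.408, 0.0436, -0.0457, -0.0102, -1]],
  ],
)

```text
time_s: 8.25
position: [0.4106, -0.1751, 0.2833]
tool_rot: [[0.442, 0.1, 0.892], [-0.043, 0.995, -0.09], [-0.896, 0.001, 0.444]]
ft_force: [0.8, 0.5, -3.7]
grip_width: 0.0226
```

drive_tool(
  targets=[
    [[0, 0, 0, 0, 0, 0, -1], [0, 0, 0, 0, 0, 0, -1], [0, 0, 0, 0, 0, 0, -1]],
  ],
)

```text
time_s: 8.55
position: [0.4123, -0.1735, 0.2844]
tool_rot: [[0.441, 0.096, 0.892], [-0.042, 0.995, -0.087], [-0.896, 0.001, 0.443]]
ft_force: [0.2, -0.1, -2.8]
grip_width: 0.0225
```

```bash
python3 snap.py wrist w7
python3 - <<'E'
from h import *
from rig import *
np.set_printoptions(suppress=True,precision=3)
s=observe();print(jig_in_front(s))
plan(tool_for([.010,0,.03]))
E
```

```text
8.6 [ 0.4126 -0.1732  0.2847] [ 0.8  0.1 -2.3]
(array([  9.746,   1.449, 159.109]), array([0.001, 0.002, 0.002]), array([-0.316,  0.198, -2.431]))
n rows 3 row [0.8615, -0.0098, 0.0028, 0.0005, -0.0008, -0.0004] total shift mm [129.2  -1.5   0.5] rot [ 0.002 -0.003 -0.001]
```

View pics/w7.png

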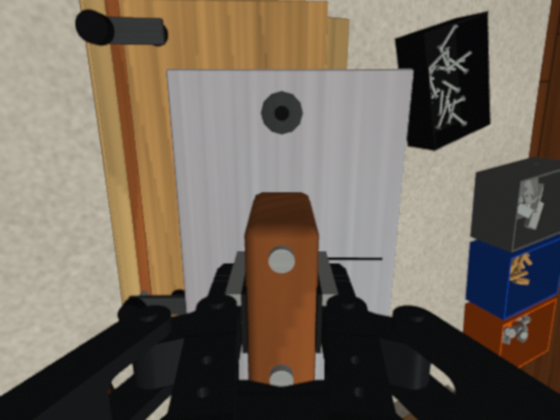

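drive_tool(
  targets=[
    [[0.7, -0.01, 0, 0, 0, 0, -1], [0.7, -0.01, 0, 0, 0, 0, -1], [0.7, -0.01, 0, 0, 0, 0, -1], [0.46, 0, 0, 0, 0, 0, -1], [0, 0, 0, 0, 0, 0, -1]],
  ],
)

```text
time_s: 9.1
position: [0.4693, -0.1792, 0.168]
tool_rot: [[0.439, 0.094, 0.894], [-0.038, 0.996, -0.085], [-0.898, 0.003, 0.44]]
ft_force: [-0.3, 0.2, -2.3]
grip_width: 0.023
```

drive_tool(
  targets=[
    [[0, 0, 0, 0, 0, 0, -1], [0, 0, 0, 0, 0, 0, -1]],
  ],
)

```text
time_s: 9.3
position: [0.4691, -0.1813, 0.172]
tool_rot: [[0.444, 0.096, 0.891], [-0.045, 0.995, -0.086], [-0.895, -0.002, 0.446]]
ft_force: [1.5, -0.2, -2.5]
grip_width: 0.0226
```

```bash
python3 snap.py wrist w8; python3 snap.py scene s8;  python3 snap.py top t8
python3 - <<'E'
from h import *
from rig import *
np.set_printoptions(suppress=True,precision=3)
s=observe();print(jig_in_front(s))
S=pickle.load(open("s8.pkl","rb"))["image"][:,:,::-1][145:215,165:295]
T=pickle.load(open("t8.pkl","rb"))["image"][:,:,::-1][160:275,270:400]
cv2.imwrite("pics/s8c.png",cv2.resize(S,None,fx=6,fy=6,interpolation=cv2.INTER_CUBIC))
cv2.imwrite("pics/t8c.png",cv2.resize(T,None,fx=5,fy=5,interpolation=cv2.INTER_CUBIC))
E
```

```text
9.35 [ 0.4691 -0.1815  0.1721] [-0.3 -0.4 -2.6]
9.4 [ 0.469  -0.1817  0.172 ] [ 0.2  0.3 -2.2]
9.45 [ 0.4689 -0.1818  0.1719] [-0.2  0.9 -2.4]
(array([10.367, -1.65 , 32.89 ]), array([-0.002, -0.001,  0.001]), array([-1.297,  0.835, -2.012]))
```

View pics/w8.png

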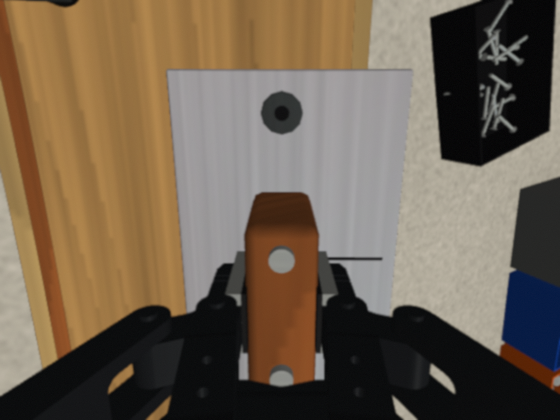

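View pics/s8c.png

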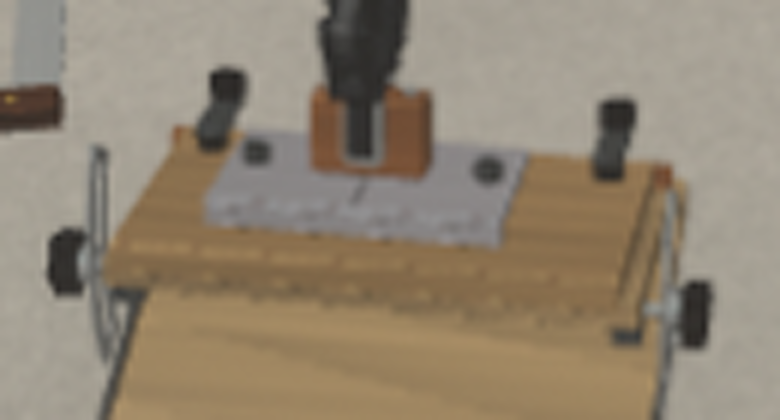

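View pics/t8c.png

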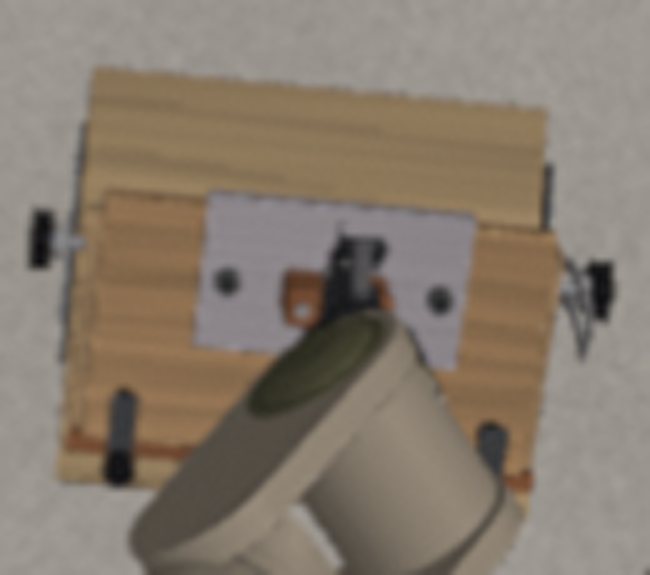

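```bash
python3 - <<'E'
from h import *
from rig import *
np.set_printoptions(suppress=True,precision=2)
s=observe();o,_,_=jig_in_front(s);print(o)
T=pickle.load(open("t8.pkl","rb"));S=pickle.load(open("s8.pkl","rb"));W=pickle.load(open("w8.pkl","rb"))
C=np.array([[.006,.08,.006],[.006,-.08,.006]])
def P(cam,X,x0,y0,s): return (proj(cam,front_pts(SV,X))-[x0,y0]+.5)*s-.5
for n,cam,b in (("T",T,(270,160,5)),("S",S,(165,145,6))):
    print(n,"plate",P(cam,C+o/1000,*b),"lip bottom",P(cam,np.array([[.006,.08,-.01],[.006,-.08,-.01]])+o/1000,*b),"front",P(cam,[[0,.14,0],[0,-.14,0]],*b),"low",P(cam,[[-.16,.14,0],[-.16,-.14,0]],*b))
print("W edge",proj(W,front_pts(SV,[[0,.05,0],[0,.1,0],[0,.14,0],[0,.09,-.018]])))
E
python3 crop.py w8 320 0 420 80 8 w8c
```

```text
[10.37 -1.65 32.89]
T plate [[210.39 196.58]
 [477.85 220.73]] lip bottom [[209.55 189.24]
 [474.01 213.13]] front [[105.44 195.64]
 [559.13 236.56]] low [[ 82.77 437.21]
 [521.34 476.14]]
S plate [[500.1  222.04]
 [201.81 198.27]] lip bottom [[499.91 249.6 ]
 [203.05 225.63]] front [[619.2  284.5 ]
 [108.   242.72]] low [[655.66 163.66]
 [185.51 127.27]]
W edge [[349.24 134.92]
 [355.54  26.38]
 [361.87 -76.94]
 [347.66  53.34]]
```

View pics/w8c.png

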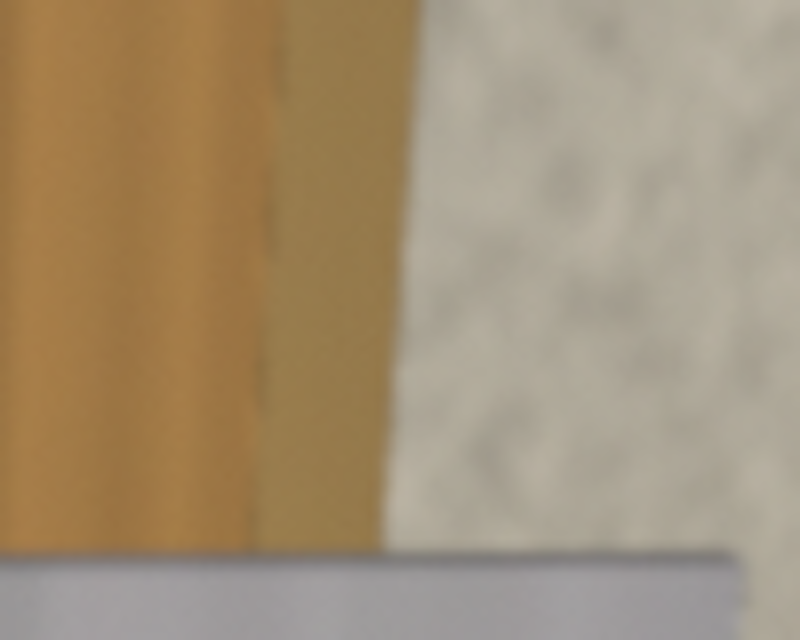

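drive_tool(
  targets=[
    [[0.2, 0.02, 0, 0, 0, 0, -1], [0.2, 0, 0, 0, 0, 0, -1], [0.1, 0, 0, 0, 0, 0, -1], [0, 0, 0, 0, 0, 0, -1]],
  ],
)

```text
time_s: 9.85
position: [0.48, -0.1816, 0.1472]
tool_rot: [[0.441, 0.097, 0.892], [-0.043, 0.995, -0.088], [-0.896, 0.001, 0.443]]
ft_force: [-0.2, 0.9, -3.2]
grip_width: 0.0231
```

```bash
cat > st.py <<'E'
from h import *
from rig import *
np.set_printoptions(suppress=True,precision=4)
s=observe();a,b,c=jig_in_front(s);print("t",s["time_s"],"jig mm",a.round(2),"rot",b,"F front",c.round(2),"tq front",(front_T(SV)[0].T@s["wrist_torque"]).round(3),"w",s["grip_width"])
E
python3 st.py
```

```text
t 9.85 jig mm [ 9.22 -0.4   5.78] rot [ 0.0005  0.0028 -0.0004] F front [-1.66  0.93 -2.79] tq front [-0.057  0.468  0.003] w 0.02305424861133731
```

drive_tool(
  targets=[
    [[0.04, 0, 0, 0, 0, 0, -1], [0.04, 0, 0, 0, 0, 0, -1], [0, 0, 0, 0, 0, 0, -1], [0, 0, 0, 0, 0, 0, -1]],
  ],
)

```text
time_s: 10.25
position: [0.4818, -0.182, 0.1449]
tool_rot: [[0.443, 0.098, 0.891], [-0.044, 0.995, -0.087], [-0.896, -0.001, 0.445]]
ft_force: [-0.8, -0.6, -3.1]
grip_width: 0.0228
```

```bash
python3 st.py; python3 snap.py wrist w9;python3 snap.py scene s9; python3 crop.py s9 165 145 295 215 6 s9c;python3 st.py
```

```text
t 10.25 jig mm [ 9.8  -0.59  2.92] rot [-0.0008  0.001   0.0001] F front [-2.05 -0.67 -2.43] tq front [-0.017  0.448  0.003] w 0.022751503132430444
10.3 [ 0.4818 -0.182   0.1449] [-0.2  0.8 -2.5]
10.35 [ 0.4818 -0.182   0.1449] [-0.4  0.4 -3. ]
t 10.35 jig mm [ 9.83 -0.64  2.98] rot [-0.0009  0.0009  0.0001] F front [-1.72  0.36 -2.54] tq front [ 0.09   0.499 -0.05 ] w 0.022772975516845848
```

View pics/w9.png

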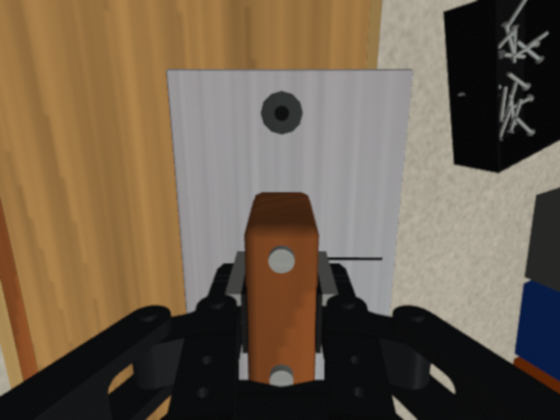

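View pics/s9c.png

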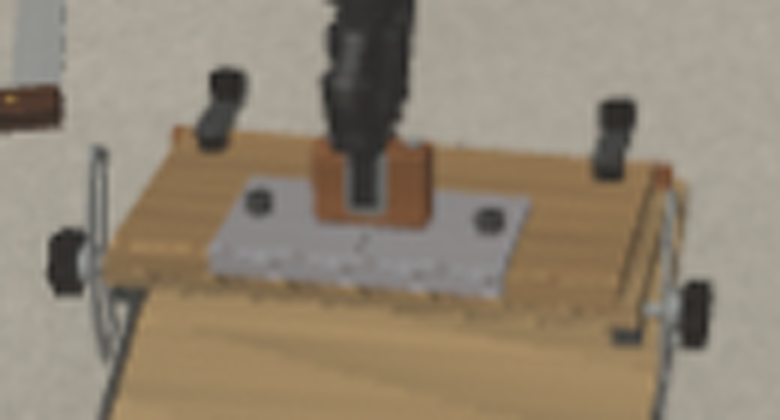

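Run:
```python
from h import *
W=pickle.load(open("w9.pkl","rb"))
print(proj(W,front_pts(SV,[[0,.08,0],[0,.11,0],[0,.14,0]])))
o=jig_in_front(W["state"])[0]/1000
print(proj(W,front_pts(SV,np.array([[.006,.08,.006],[0,.08,0],[-.09,.08,.006]])+o)))
im=W["image"][:,:,::-1][0:100,340:440];cv2.imwrite("pics/w9c.png",cv2.resize(im,None,fx=6,fy=6,interpolation=cv2.INTER_CUBIC))
```

```text
[[ 368.14591123   69.9896714 ]
 [ 374.07224458  -14.3038534 ]
 [ 381.25588587 -112.10771413]]
[[414.62158084  70.1239725 ]
 [394.33249236  71.06317271]
 [164.80828693  70.19547421]]
```

View pics/w9c.png

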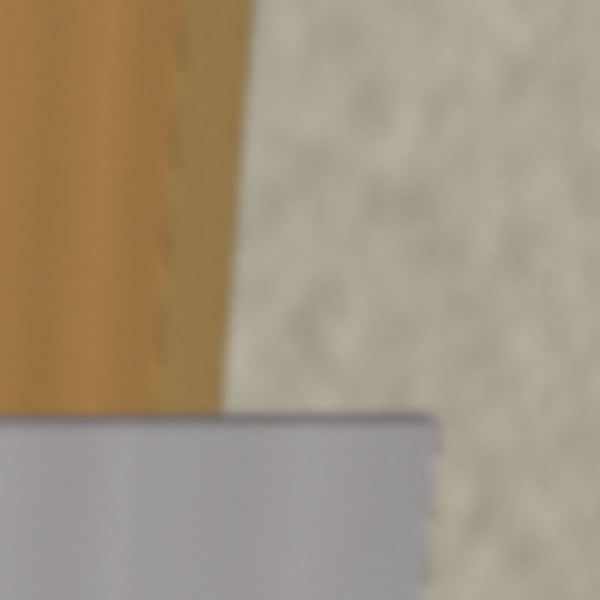

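drive_tool(
  targets=[
    [[0.03, 0, 0, 0, 0, 0, -1], [0.03, 0, 0, 0, 0, 0, -1], [0, 0, 0, 0, 0, 0, -1], [0, 0, 0, 0, 0, 0, -1]],
  ],
)

```text
time_s: 10.75
position: [0.4831, -0.1821, 0.1421]
tool_rot: [[0.443, 0.098, 0.891], [-0.044, 0.995, -0.087], [-0.896, -0.001, 0.445]]
ft_force: [-0.2, 0.5, -2.1]
grip_width: 0.0227
```

```bash
python3 st.py
```

```text
t 10.75 jig mm [ 9.8  -0.65 -0.15] rot [-0.0008  0.001   0.0001] F front [-1.16  0.45 -1.72] tq front [ 0.017  0.475 -0.059] w 0.022666503462115184
```

drive_tool(
  targets=[
    [[0.02, 0, 0, 0, 0, 0, -1], [0.02, 0, 0, 0, 0, 0, -1], [0, 0, 0, 0, 0, 0, -1]],
  ],
)

```text
time_s: 11.05
position: [0.4835, -0.1822, 0.1419]
tool_rot: [[0.443, 0.097, 0.891], [-0.045, 0.995, -0.086], [-0.895, -0.002, 0.446]]
ft_force: [-17.1, 2.8, 25.3]
grip_width: 0.0229
```

```bash
python3 st.py
```

```text
t 11.05 jig mm [10.09 -0.59 -0.43] rot [-0.0017  0.0001  0.0015] F front [-4.23  1.09 30.34] tq front [ 0.246  2.487 -0.088] w 0.022850363003219912
```

drive_tool(
  targets=[
    [[-0.02, 0, 0, 0, 0, 0, -1], [0, 0, 0, 0, 0, 0, -1], [0, 0, 0, 0, 0, 0, -1]],
  ],
)

```text
time_s: 11.35
position: [0.4834, -0.1822, 0.142]
tool_rot: [[0.443, 0.097, 0.891], [-0.045, 0.995, -0.087], [-0.895, -0.001, 0.445]]
ft_force: [-8.4, 1.0, 11.9]
grip_width: 0.023
```

```bash
python3 st.py
```

```text
t 11.35 jig mm [ 9.94 -0.62 -0.32] rot [-0.0012  0.0005  0.0007] F front [-2.27  0.23 14.43] tq front [ 0.068  1.447 -0.111] w 0.023017846339196093
```

drive_tool(
  targets=[
    [[0, 0, 0, 0, 0.01, 0, -1], [0, 0, 0, 0, 0, 0, -1], [0, 0, 0, 0, 0, 0, -1]],
  ],
)

```text
time_s: 11.65
position: [0.4835, -0.1822, 0.1418]
tool_rot: [[0.434, 0.098, 0.896], [-0.044, 0.995, -0.087], [-0.9, -0.001, 0.436]]
ft_force: [-6.9, 1.9, 8.4]
grip_width: 0.023
```

```bash
python3 st.py
```

```text
t 11.65 jig mm [ 9.8  -0.64 -0.97] rot [-0.0012  0.0105  0.0003] F front [-2.59  1.17 10.64] tq front [ 0.128  0.759 -0.008] w 0.022986523935735827
```

drive_tool(
  targets=[
    [[0, 0, -0.05, 0, 0, 0, -1], [0, 0, -0.05, 0, 0, 0, -1], [0, 0, -0.04, 0, 0, 0, -1], [0, 0, 0, 0, 0, 0, -1]],
  ],
)

```text
time_s: 12.05
position: [0.4779, -0.1821, 0.1391]
tool_rot: [[0.436, 0.098, 0.895], [-0.045, 0.995, -0.087], [-0.899, -0.002, 0.438]]
ft_force: [-1.5, -1.0, 5.9]
grip_width: 0.023
```

```bash
python3 st.py
```

```text
t 12.05 jig mm [ 3.65 -1.17 -0.83] rot [-0.0023  0.0087  0.0002] F front [ 1.4  -1.16  5.87] tq front [ 0.081  0.317 -0.031] w 0.02295675432995465
```

drive_tool(
  targets=[
    [[0, 0, -0.03, 0, 0, 0, -1], [0, 0, -0.02, 0, 0, 0, -1], [0, 0, 0, 0, 0, 0, -1]],
  ],
)

```text
time_s: 12.35
position: [0.4758, -0.182, 0.1381]
tool_rot: [[0.436, 0.098, 0.895], [-0.045, 0.995, -0.087], [-0.899, -0.002, 0.438]]
ft_force: [-0.7, 0.1, 6.0]
grip_width: 0.0229
```

```bash
python3 st.py
```

```text
t 12.35 jig mm [ 1.33 -1.22 -0.79] rot [-0.0024  0.0084  0.0002] F front [ 2.08 -0.    5.66] tq front [0.079 0.19  0.001] w 0.022932754719580287
```

drive_tool(
  targets=[
    [[0, 0, -0.02, 0, 0, 0, -1], [0, 0, -0.01, 0, 0, 0, -1], [0, 0, 0, 0, 0, 0, -1]],
  ],
)

```text
time_s: 12.65
position: [0.4745, -0.1819, 0.1375]
tool_rot: [[0.436, 0.098, 0.895], [-0.045, 0.995, -0.087], [-0.899, -0.002, 0.438]]
ft_force: [-0.2, 0.6, 6.1]
grip_width: 0.023
```

```bash
python3 st.py; python3 snap.py wrist w10; python3 snap.py scene s10;python3 snap.py top t10; python3 crop.py s10 165 145 295 215 6 s10c; python3 crop.py t10 270 160 400 275 5 t10c; python3 crop.py w10 340 0 440 100 6 w10c
```

```text
t 12.65 jig mm [-0.11 -1.26 -0.77] rot [-0.0024  0.0083  0.0001] F front [2.45 0.61 5.55] tq front [0.072 0.172 0.026] w 0.02303298357643786
12.7 [ 0.4745 -0.1819  0.1375] [-0.6 -0.2  5.8]
12.75 [ 0.4745 -0.1819  0.1375] [ 0.2 -0.   6.2]
12.8 [ 0.4745 -0.1819  0.1375] [-0.2 -0.9  5.9]
```

View pics/w10c.png

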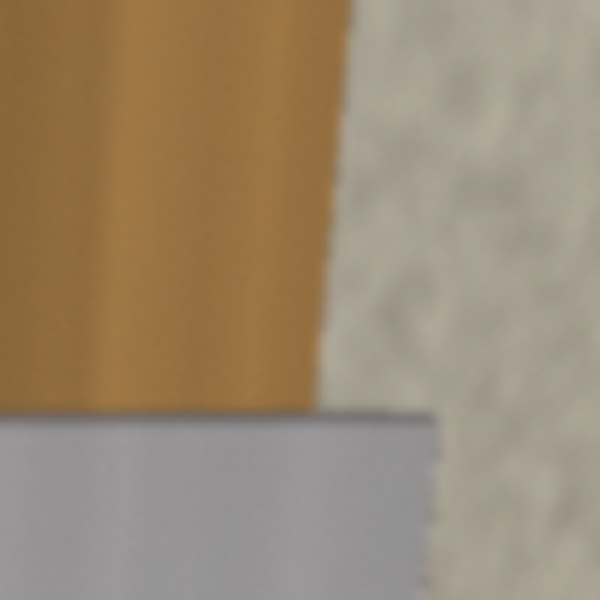

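View pics/s10c.png

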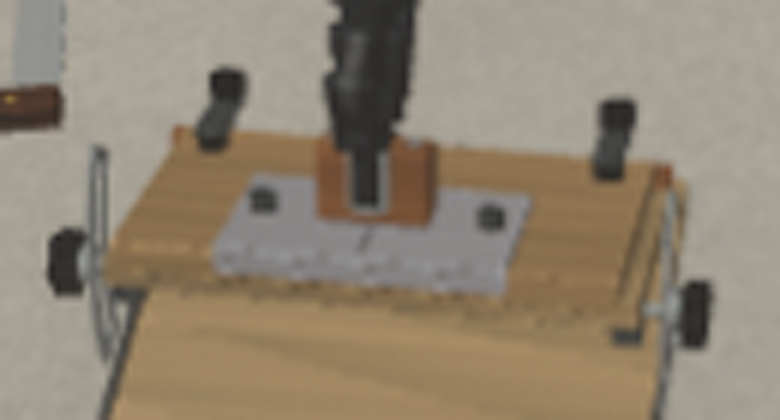

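View pics/t10c.png

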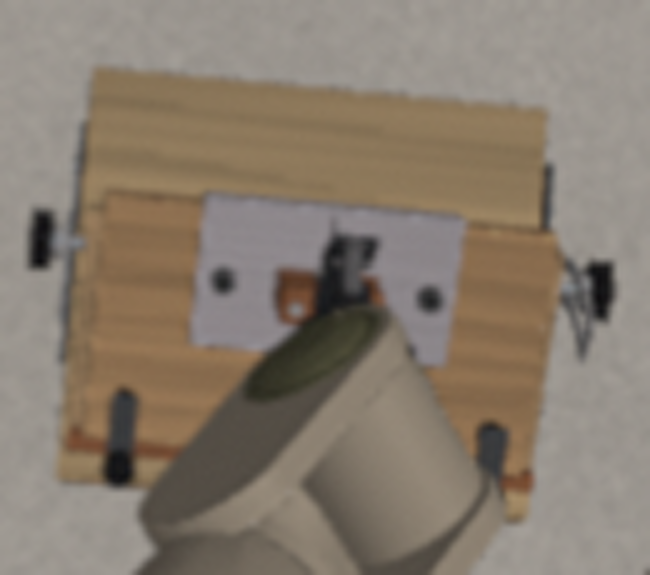

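drive_tool(
  targets=[
    [[0, 0, -0.02, 0, 0, 0, -1], [0, 0, 0, 0, 0, 0, -1], [0, 0, 0, 0, 0, 0, -1]],
  ],
)

```text
time_s: 13.1
position: [0.474, -0.1819, 0.1373]
tool_rot: [[0.437, 0.099, 0.894], [-0.045, 0.995, -0.088], [-0.898, -0.002, 0.439]]
ft_force: [1.8, 0.8, 6.3]
grip_width: 0.0228
```

```bash
python3 st.py
```

```text
t 13.1 jig mm [-0.61 -1.32 -0.67] rot [-0.0026  0.0073 -0.0002] F front [4.38 0.99 4.86] tq front [ 0.248 -0.296 -0.097] w 0.022823229540571116
```

drive_tool(
  targets=[
    [[0, 0, -0.01, 0, 0, 0, -1], [0, 0, 0, 0, 0, 0, -1], [0, 0, 0, 0, 0, 0, -1]],
  ],
)

```text
time_s: 13.4
position: [0.474, -0.1819, 0.1373]
tool_rot: [[0.438, 0.099, 0.894], [-0.046, 0.995, -0.088], [-0.898, -0.002, 0.44]]
ft_force: [5.6, 2.2, 5.6]
grip_width: 0.0229
```

```bash
python3 st.py
```

```text
t 13.4 jig mm [-0.63 -1.33 -0.58] rot [-0.0027  0.0064 -0.0002] F front [7.25 2.77 2.59] tq front [ 0.37  -0.687 -0.133] w 0.0228915478429309
```

Run:
```python
from h import *
np.set_printoptions(suppress=True,precision=2)
T=pickle.load(open("t10.pkl","rb"));S=pickle.load(open("s10.pkl","rb"))
sv=SV
def P(cam,X,x0,y0,s): return (proj(cam,front_pts(sv,X))-[x0,y0]+.5)*s-.5
for n,cam,b in (("T",T,(270,160,5)),("S",S,(165,145,6))):
    for y in (0,.005): print(n,y,"plate",P(cam,[[.006,.08+y,.006],[.006,-.08+y,.006],[.006,.08+y,-.01],[.006,-.08+y,-.01],[-.045,.064+y,.016],[-.045,-.064+y,.016]],*b).tolist())
    print("front",P(cam,[[0,.14,0],[0,-.14,0],[-.16,.14,0],[-.16,-.14,0]],*b).tolist())
```

```text
T 0 plate [[204.23190060759094, 197.74159737288085], [465.03462589232765, 221.2783567815627], [203.47829779101698, 190.57036756570622], [461.42381799331855, 213.85901157804508], [222.17999002565887, 284.35765664601035], [430.02579532429604, 303.007642039811]]
T 0.005 plate [[196.06376264445242, 197.006365166375], [456.9100159625448, 220.54332162514552], [195.40005628522704, 189.843141989063], [453.38764519086124, 213.13146698673546], [214.04613892985748, 283.6269846623085], [421.92591583221724, 302.28160307959115]]
front [[105.4356824579362, 195.63801292555934], [559.1314574487388, 236.56327576537063], [82.76737938576542, 437.2088742921589], [521.3391687875694, 476.14434797284457]]
S 0 plate [[506.07059409244556, 270.1341782186532], [212.3104954438375, 246.18522719217412], [505.8653436194135, 297.0361641786301], [213.50170156741274, 272.9028183206774], [492.82305717033665, 210.71734642481198], [263.51767172198186, 192.512032179821]]
S 0.005 plate [[515.3637544293282, 270.89594007674503], [221.37429200836505, 246.92032913780014], [515.1135663159174, 297.80256220550893], [222.5232181078336, 273.6447273874086], [501.8664713788021, 211.44032624447658], [272.3893674493305, 193.21181696585302]]
front [[619.1957756799811, 284.49898765259167], [107.99870678805996, 242.72027527673015], [655.6585407736054, 163.65772440563114], [185.5082793068766, 127.26893001740916]]
```

drive_tool(
  targets=[
    [[0.012, 0, 0.004, 0, 0.003, 0, -1], [0, 0, 0, 0, 0, 0, -1], [0, 0, 0, 0, 0, 0, -1], [0, 0, 0, 0, 0, 0, -1]],
  ],
)

```text
time_s: 13.8
position: [0.4741, -0.1819, 0.1372]
tool_rot: [[0.435, 0.099, 0.895], [-0.046, 0.995, -0.087], [-0.899, -0.003, 0.437]]
ft_force: [-1.6, 0.8, 12.9]
grip_width: 0.023
```

```bash
python3 st.py
```

```text
t 13.8 jig mm [-0.62 -1.31 -0.87] rot [-0.003   0.0095  0.0002] F front [ 4.22  0.68 12.33] tq front [ 0.397 -0.138 -0.16 ] w 0.02301273004614661
```

drive_tool(
  targets=[
    [[-0.002, 0, 0, 0, 0, 0, -1], [0, 0, 0, 0, 0, 0, -1], [0, 0, 0, 0, 0, 0, -1], [0, 0, 0, 0, 0, 0, -1], [0, 0, 0, 0, 0, 0, -1]],
  ],
)

```text
time_s: 14.3
position: [0.4741, -0.1819, 0.1372]
tool_rot: [[0.435, 0.098, 0.895], [-0.045, 0.995, -0.087], [-0.899, -0.003, 0.437]]
ft_force: [-0.6, 1.8, 11.9]
grip_width: 0.0229
```

```bash
python3 st.py;python3 snap.py wrist w11; python3 snap.py scene s11;python3 snap.py top t11; python3 crop.py s11 165 145 295 215 6 s11c; python3 crop.py w11 140 0 440 220 2.6 w11c; python3 crop.py t11 270 160 400 275 5 t11c;python3 st.py
```

```text
t 14.3 jig mm [-0.64 -1.3  -0.86] rot [-0.0029  0.0095  0.0001] F front [ 4.59  1.7  11.01] tq front [ 0.42  -0.288 -0.109] w 0.022920901155849632
14.35 [ 0.4741 -0.1819  0.1372] [-1.   1.4 12.1]
14.4 [ 0.4741 -0.1819  0.1372] [-1.6  1.3 11.6]
14.45 [ 0.4741 -0.1819  0.1372] [-0.2  2.1 11.6]
t 14.45 jig mm [-0.62 -1.34 -0.85] rot [-0.003   0.0095  0.0001] F front [ 4.78  2.12 10.56] tq front [ 0.366 -0.29  -0.123] w 0.023006673380845322
```

View pics/w11c.png

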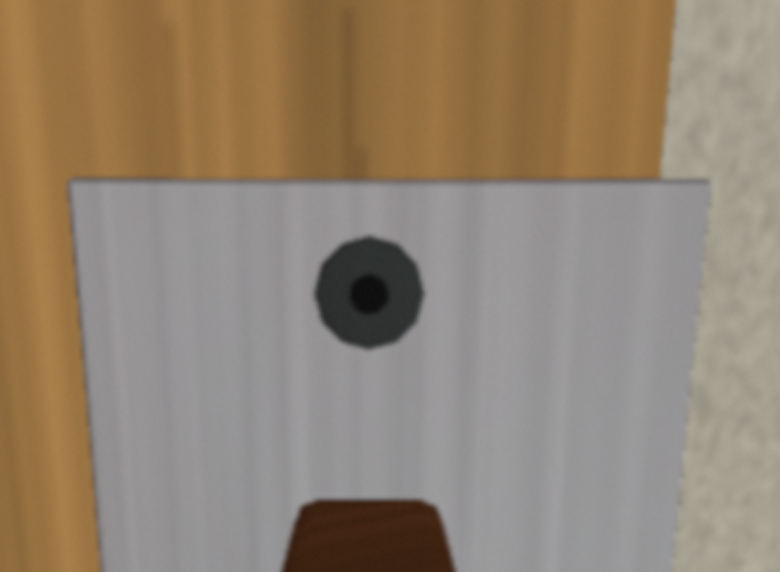

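View pics/s11c.png

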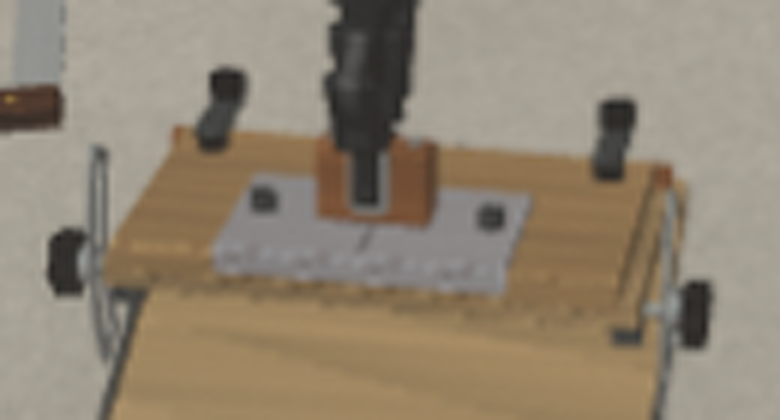

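View pics/t11c.png

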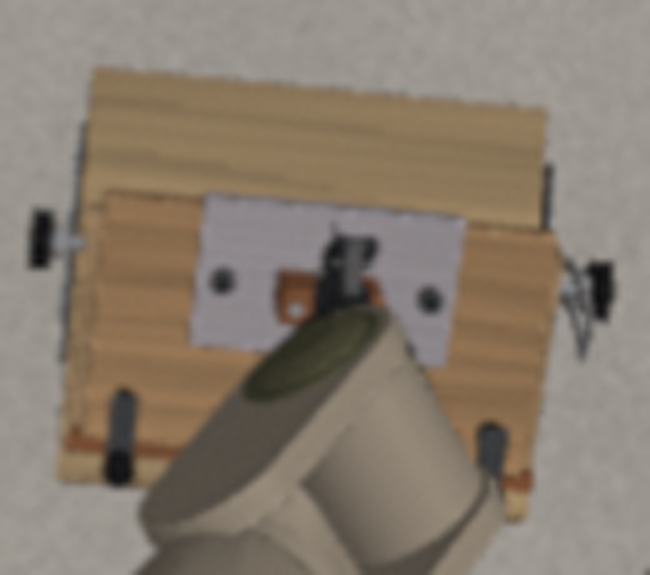

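```bash
python3 - <<'E'
from rig import *
print(close_job());
E
python3 st.py
```

```text
the job is handed in; nothing more can be done
None
the job is handed in; nothing more can be done
```

I picked up the jig by its beech bar at 100 N grip. I carried it over to the drawer front, set the plate on the sloped face, and slid it down until the lip touched the upper edge. I handed the job in at about 14.5 s, still gripping the bar and pressing; the hand-in gives no verdict.

My last checks, all just before handing in:

| Check | Reading |
|---|---|
| Press on the face | about 11 N square to it at the wrist, so roughly 13 N at the face once the jig's weight is added |
| Push of the lip on the edge | about 5–6 N |
| Lip | touching: in the last slide step it stopped moving while the push rose by about 3 N; the wrist picture agrees within about 0.5 mm |
| Centred across the width | within about 1 mm in the top and scene pictures; the arm's own pose estimate said -1.3 mm |
| Square to the edge | within about 0.003 rad by the arm's pose |
| Stand and other things | the stand looks unmoved in the before and after pictures; I did not measure the other things, but nothing touched them |

**Disagreement in the slope:** the pictures gave a slope of about 0.462 rad. At first contact the forces showed the plate touching on its lower edge, so I turned it about 0.01 rad flatter. After that the load looked balanced, though I did not confirm flushness to better than about 0.005 rad.

**Uneven load:** a small sideways moment remained at the end, meaning the pressing force sat about 10–25 mm to one side of centre.

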